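Pin the tie links into their clevises

TASK

Pull every worn red-knobbed pin out of the clevis stands and put it in the grey scrap tray. Fit each tie link on the bench into the clevis of its own colour, tab between the ears, and lock it with a green-knobbed pin passed fully home through both ears and the eye; leave no green pin lying anywhere but upright in the rack or a clevis, and do not shove the other things on the bench about.

Things in the scene. Friction and masses are not known exactly. Their poses are not given: they have to be found in the camera images.
- bore_blue (a point): blue clevis stand, fixed; all three are alike. Point on its vertical bore axis, midway between its ears, 34 mm over the bench; z up, x into the clevis (mouth opens to -x). Its two ears are plates 34 x 34 x 8 mm with a vertical 12 mm hole, 14 mm apart; the upper ear's top is 15 mm above this point; free space below the lower ear
- link_blue_body (a point): blue tie link, loose (None if absent): centre of its painted body, 60 (x) x 26 (y) x 28 mm (z), about 220 g. A steel tab 10 mm thick, 28 mm wide, at mid height runs on from x = 30 to 74 mm (last 4 mm: 18 mm wide), with a 13 mm eye at x = 57 mm; a 14 mm stud, 18 mm long, at the -x end. Set down on a deck, its eye is level with the bore point
- link_blue_eye (a point): centre of the eye of the blue link, 57 mm ahead (+x) of the centre of its body; same axes
- worn_blue_head (a point): worn pin, RED knob, standing in the blue clevis at the start (None if absent): centre of its knob, 18 mm wide, 28 mm high; z along the pin to the knob. Below it a 10 mm shank, 40 mm long, the last 10 mm tapered to 4 mm; 60 g. Its knob rests on the upper ear; it lifts straight out
- bore_yellow (a point): yellow clevis stand, fixed; all three are alike. Point on its vertical bore axis, midway between its ears, 34 mm over the bench; z up, x into the clevis (mouth opens to -x). Before its mouth, from x = -18 to -130 mm, runs a painted deck 44 mm wide, its top 14 mm below this point (20 mm over the bench); ears from x = -16 mm, closed back at x = +18 mm
- link_yellow_body (a point): yellow tie link, loose (None if absent): centre of its painted body, 60 (x) x 26 (y) x 28 mm (z), about 220 g. A steel tab 10 mm thick, 28 mm wide, at mid height runs on from x = 30 to 74 mm (last 4 mm: 18 mm wide), with a 13 mm eye at x = 57 mm; a 14 mm stud, 18 mm long, at the -x end. Set down on a deck, its eye is level with the bore point
- link_yellow_eye (a point): centre of the eye of the yellow link, 57 mm ahead (+x) of the centre of its body; same axes
- worn_yellow_head (a point): worn pin, RED knob, standing in the yellow clevis at the start (None if absent): centre of its knob, 18 mm wide, 28 mm high; z along the pin to the knob. Below it a 10 mm shank, 40 mm long, the last 10 mm tapered to 4 mm; 60 g. Its knob rests on the upper ear; it lifts straight out
- bore_white (a point): white clevis stand, fixed; all three are alike. Point on its vertical bore axis, midway between its ears, 34 mm over the bench; z up, x into the clevis (mouth opens to -x). Two short cheeks between its ears, 31 mm apart, guide the tab from x = +6 mm to the closed back at x = +18 mm; there is room for a link to be set on the deck and slid in along +x
- link_white_body (a point): white tie link, loose (None if absent): centre of its painted body, 60 (x) x 26 (y) x 28 mm (z), about 220 g. A steel tab 10 mm thick, 28 mm wide, at mid height runs on from x = 30 to 74 mm (last 4 mm: 18 mm wide), with a 13 mm eye at x = 57 mm; a 14 mm stud, 18 mm long, at the -x end. Set down on a deck, its eye is level with the bore point
- link_white_eye (a point): centre of the eye of the white link, 57 mm ahead (+x) of the centre of its body; same axes
- worn_white_head (a point): worn pin, RED knob, standing in the white clevis at the start (None if absent): centre of its knob, 18 mm wide, 28 mm high; z along the pin to the knob. Below it a 10 mm shank, 40 mm long, the last 10 mm tapered to 4 mm; 60 g. Its knob rests on the upper ear; it lifts straight out
- pin1_head (a point): new pin, GREEN knob, standing in the rack at the start: centre of its knob, 18 mm wide, 28 mm high; z along the pin to the knob. Shank 10 mm, 40 mm long, last 10 mm tapered to 4 mm; tip 54 mm below this point; 60 g. Home in a clevis, its knob rests on the upper ear, this point 29 mm above the bore point. All three are alike
- pin2_head (a point): new pin, GREEN knob, standing in the rack at the start: centre of its knob, 18 mm wide, 28 mm high; z along the pin to the knob. Shank 10 mm, 40 mm long, last 10 mm tapered to 4 mm; tip 54 mm below this point; 60 g. Home in a clevis, its knob rests on the upper ear, this point 29 mm above the bore point. All three are alike
- pin3_head (a point): new pin, GREEN knob, standing in the rack at the start: centre of its knob, 18 mm wide, 28 mm high; z along the pin to the knob. Shank 10 mm, 40 mm long, last 10 mm tapered to 4 mm; tip 54 mm below this point; 60 g. Home in a clevis, its knob rests on the upper ear, this point 29 mm above the bore point. All three are alike
- rack: black pin rack, fixed, 150 (x) x 44 (y) x 44 mm high, origin under its centre; three 12 mm holes on its middle line at x = -45, 0, 45 mm hold the pins upright, knobs on top
- scrap_in (a point): grey scrap tray, fixed, 140 x 140 x 40 mm high, walls 4 mm: this point is the centre of its inner floor, 4 mm above the bench
- oiler: oil bottle 52 mm wide, 110 mm high, loose bystander; origin at its underside
- wrench: wrench 170 mm long, loose bystander; origin at its underside
- flange: steel ring 68 mm wide, 16 mm high, loose bystander; origin at its underside
- nutcup: aluminium cup 70 mm wide, 50 mm high, loose bystander; origin at its underside
- fitting: brass fitting, 34 mm cube with a 20 mm stub on top, loose bystander; origin at its underside
Mind the look-alikes: they are no part of the job. Of the things that look like the part that bears link_blue_body, the largest one is meant.

How it is judged:
At the end, for the whole second after the job is handed in: Each worn pin's knob is inside the scrap tray. Each link's eye is within 5 mm of its colour's bore point and level (0.12 rad), a green pin through it: knob centre within 6 mm sideways, 34 mm in all, parallel (0.15 rad). Every green pin upright, in the rack or within 6 mm of a bore (x of worn_blue_head in the frame of scrap_in between -0.066 and 0.066 m and y of worn_blue_head in the frame of scrap_in between -0.066 and 0.066 m and z of each of worn_blue_head, worn_yellow_head, worn_white_head in the frame of scrap_in below 0.05 m and distance between link_blue_eye and bore_blue below 0.005 m and angle between the z axis of link_blue_eye and the z axis of bore_blue, either way round below 0.12 rad and ((horizontal distance between pin1_head and link_blue_eye below 0.006 m and distance between pin1_head and link_blue_eye below 0.034 m and angle between the z axis of pin1_head and the z axis of link_blue_eye, either way round below 0.15 rad) or (horizontal distance between pin2_head and link_blue_eye below 0.006 m and distance between pin2_head and link_blue_eye below 0.034 m and angle between the z axis of pin2_head and the z axis of link_blue_eye, either way round below 0.15 rad) or (horizontal distance between pin3_head and link_blue_eye below 0.006 m and distance between pin3_head and link_blue_eye below 0.034 m and angle between the z axis of pin3_head and the z axis of link_blue_eye, either way round below 0.15 rad)) and x of worn_yellow_head in the frame of scrap_in between -0.066 and 0.066 m and y of worn_yellow_head in the frame of scrap_in between -0.066 and 0.066 m and distance between link_yellow_eye and bore_yellow below 0.005 m and angle between the z axis of link_yellow_eye and the z axis of bore_yellow, either way round below 0.12 rad and ((horizontal distance between pin1_head and link_yellow_eye below 0.006 m and distance between pin1_head and link_yellow_eye below 0.034 m and angle between the z axis of pin1_head and the z axis of link_yellow_eye, either way round below 0.15 rad) or (horizontal distance between pin2_head and link_yellow_eye below 0.006 m and distance between pin2_head and link_yellow_eye below 0.034 m and angle between the z axis of pin2_head and the z axis of link_yellow_eye, either way round below 0.15 rad) or (horizontal distance between pin3_head and link_yellow_eye below 0.006 m and distance between pin3_head and link_yellow_eye below 0.034 m and angle between the z axis of pin3_head and the z axis of link_yellow_eye, either way round below 0.15 rad)) and x of worn_white_head in the frame of scrap_in between -0.066 and 0.066 m and y of worn_white_head in the frame of scrap_in between -0.066 and 0.066 m and distance between link_white_eye and bore_white below 0.005 m and angle between the z axis of link_white_eye and the z axis of bore_white, either way round below 0.12 rad and ((horizontal distance between pin1_head and link_white_eye below 0.006 m and distance between pin1_head and link_white_eye below 0.034 m and angle between the z axis of pin1_head and the z axis of link_white_eye, either way round below 0.15 rad) or (horizontal distance between pin2_head and link_white_eye below 0.006 m and distance between pin2_head and link_white_eye below 0.034 m and angle between the z axis of pin2_head and the z axis of link_white_eye, either way round below 0.15 rad) or (horizontal distance between pin3_head and link_white_eye below 0.006 m and distance between pin3_head and link_white_eye below 0.034 m and angle between the z axis of pin3_head and the z axis of link_white_eye, either way round below 0.15 rad)) and angle between each of pin1_head, pin2_head, pin3_head's own z axis and vertical below 0.2 rad and (horizontal distance between pin1_head and bore_blue below 0.006 m or horizontal distance between pin1_head and bore_yellow below 0.006 m or horizontal distance between pin1_head and bore_white below 0.006 m or (horizontal distance between pin1_head and rack below 0.06 m and height (world z) of pin1_head below 0.068 m)) and (horizontal distance between pin2_head and bore_blue below 0.006 m or horizontal distance between pin2_head and bore_yellow below 0.006 m or horizontal distance between pin2_head and bore_white below 0.006 m or (horizontal distance between pin2_head and rack below 0.06 m and height (world z) of pin2_head below 0.068 m)) and (horizontal distance between pin3_head and bore_blue below 0.006 m or horizontal distance between pin3_head and bore_yellow below 0.006 m or horizontal distance between pin3_head and bore_white below 0.006 m or (horizontal distance between pin3_head and rack below 0.06 m and height (world z) of pin3_head below 0.068 m))); the robot touches nothing.
It fails at once if the oiler was shoved more than 30 mm (distance of oiler from where it was at the start of the episode above 0.03 m).
It fails at once if the wrench was shoved more than 30 mm (distance of wrench from where it was at the start of the episode above 0.03 m).
It fails at once if the flange was shoved more than 30 mm (distance of flange from where it was at the start of the episode above 0.03 m).
It fails at once if the nutcup was shoved more than 30 mm (distance of nutcup from where it was at the start of the episode above 0.03 m).
It fails at once if the fitting was shoved more than 30 mm (distance of fitting from where it was at the start of the episode above 0.03 m).
Of worn_blue, worn_yellow, worn_white only 1 to 3 are there at a start; the rules pass over those that are not, and their reading is None.
Of link_blue, link_yellow, link_white only 2 to 3 are there at a start; the rules pass over those that are not, and their reading is None.
At some moment in a run one of link_blue, link_yellow, link_white may be knocked a few centimetres aside while the robot is not near it.
It also fails if it takes over 210 s, if anything falls off the work surface, if the arm or the gripper's body presses on something with over 40 N, if the wrist force passes 120 N, or if a joint passes its speed limit or range.

ROBOT

A 6-joint arm with a two-finger parallel gripper is mounted at the origin on the work surface. World frame = base frame: x ahead of the robot, y to its left, z up, the work surface at z = 0. Lengths are in m, angles in rad, forces in N, time in s.
With the tool pointing down it reaches from about 0.3 to 0.875 m from the base axis. Payload 6.4 kg.
Tool frame: the origin (TCP) lies at the very end of the fingers, on their centre line; the grasp point (between the pads) lies 19 mm behind it (ctrl.hold_point_z is the distance from the TCP to the grasp point, in m); y points along the fingers, x is the direction in which the jaws open and shut, and the axes are right-handed (so a half turn about y gives the same grasp; the last joint's range is limited). The gripper opens to 85 mm and grips with 20 to 120 N. Pads are 22 mm wide; open, the fingers measure 114 mm over their backs; the gripper's body (76 mm by 85 mm) begins 54 mm behind the grasp point. The pads swing forward as they close: fully open they stand 13 mm farther back than shut.
Start: joints at [0.931, 0.181, 1.607, -0, 1.354, -0.206], TCP at [0.242, 0.522, 0.231] pointing down, gripper open.
Joint ranges: [-2.99, 2.99], [-0.89, 2.07], [0.3, 2.58], [-1.14, 4.28], [0, 2.63], [-3.12, 3.12]. Speed limits (rad/s): [2.57, 2.57, 3.01, 3.14, 3.14, 3.14].

INTERFACE

Orientations are given as a unit quaternion [w, x, y, z].
In Python, from bench import ctrl, imaging gives the robot as it stands.
- The arm moves only by the shell command python3 -m jog 'ROWS'. ROWS is JSON, a list of rows, each a list of 3 entries, a list of its own where there are three numbers: the shift along the tool's x, y, z in cm, then the turn, a rotation vector about the tool's x, y, z in rad, then the finger opening in cm, from 0 to 8.54. A call has 1 to 12 rows; each row shifts and turns the pose as measured when the row begins, along the tool's axes as they then stand; what a row does not reach is not made up. A row lasts 1/12 s, in which the tool goes at most 41.7 mm and 7.16 degrees, less where a joint would pass 70% of its speed; a pose out of reach is approached as far as the arm can. A call is refused whole if a number of a shift passes 4.17 or a number of a turn 0.125, either way. A call with a gripper value outside its range is refused whole. The fingers move at their own pace and stop on an object; the grip force is fixed at half the most. Time passes only in rows, so rows that do not move let the fingers close. It gives the time, the measured TCP pose, the force and the opening at its end, in the units of the state.
- ctrl.get_obs(): the state, without advancing time (a new reading comes with each control period).
- imaging.camera(name): name is "side" or "top" or "wrist"; returns a dict with "frame" (400x640x3 uint8, red, green, blue), "depth" (400x640 float32, m along the optical axis (not along the pixel's ray), 0 where there is no reading), "K" (3x3 intrinsics, pixels), "R" (3x3) and "t" (3): a world point X has camera coordinates R X + t. Camera axes: x right, y down, z forward; pixel columns grow to the right and rows downward; lengths in m; the calibration is good to about 2 mm. A picture is of the moment at which its call begins.
- ctrl.hand_in(): hands the job in, once; it reports no verdict.
The state is a dict: "time_s": time; "q": joint angles; "dq": joint speeds; "joint_efforts": joint torques, N m; "eef_pos": TCP position; "eef_rot": TCP orientation; "wrist_force": force on the tool from outside, world axes, zero at the start; "torque": the same for the moment, N m; "opening": opening from 0.0 (shut) to 1.0 (fully open).
Only numpy, scipy, OpenCV 4.12 (cv2) and the standard library are available. Lean on these libraries where they do the work, as an engineer would, in place of code of your own. Each camera call takes 0.05 s, during which the arm holds its last target. There are 200 camera calls.

## Working session

There is one attempt and no reset: what is moved stays moved. The work goes in short steps, Python scripts to look and compute and a shell command to move; the robot and the scene stay as the last step left them, time stands still between calls to the robot, and variables do not carry over. Pictures are saved under pics/ and viewed, about 12 in all and at most 16, crops included, and the job is handed in when it is done.

```bash
ls; mkdir -p pics; python3 - <<'E'
from bench import ctrl, imaging
import cv2,numpy as np
print(ctrl.get_obs(), ctrl.hold_point_z)
for n in ['top','side']:
    c=imaging.camera(n); np.savez('pics/%s0.npz'%n,**c)
    cv2.imwrite('pics/%s0.png'%n,c['frame'][:,:,::-1]); print(n,c['K'],c['R'],c['t'])
E
```

```text
pics
{'time_s': 0.0, 'q': array([ 9.30653233e-01,  1.81574447e-01,  1.60803341e+00,  8.93505400e-06,
        1.35380882e+00, -2.06305483e-01]), 'dq': array([ 0.00013616, -0.00080483, -0.00111705,  0.00033495, -0.00153463,
        0.00062566]), 'joint_efforts': array([ 8.09188277e-04, -4.44870758e+01, -3.51350856e+01, -5.40872691e-05,
        8.84300389e-03,  1.28120251e-05]), 'eef_pos': array([0.24134108, 0.52127154, 0.23035311]), 'eef_rot': array([-0.59566796,  0.59611917,  0.3800669 , -0.38127519]), 'wrist_force': array([-0.89807846, -0.02949308,  0.01388626]), 'torque': array([-0.03107097, -0.01767997,  0.03870489]), 'opening': 1.0030436331022978} 0.0187
top [[371.5316477    0.         316.88927385]
 [  0.         371.5316477  193.54285695]
 [  0.           0.           1.        ]] [[ 0.01527012 -0.99968218  0.020059  ]
 [-0.99804691 -0.01645434 -0.0602629 ]
 [ 0.06057381 -0.0190996  -0.99798097]] [-0.02737693  0.56475239  1.08503282]
side [[363.38288945   0.         323.91206433]
 [  0.         363.38288945 204.12293357]
 [  0.           0.           1.        ]] [[ 0.88990954 -0.45580393  0.01742949]
 [-0.29168573 -0.59803171 -0.74651022]
 [ 0.35068568  0.65924264 -0.66514562]] [-0.51466482  0.20807037  0.80262305]
```

View pics/top0.png

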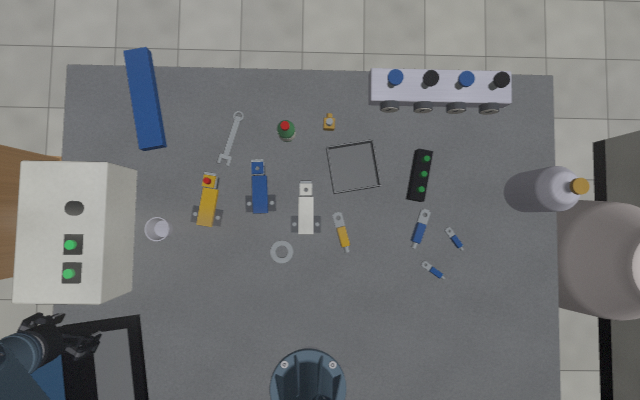

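View pics/side0.png

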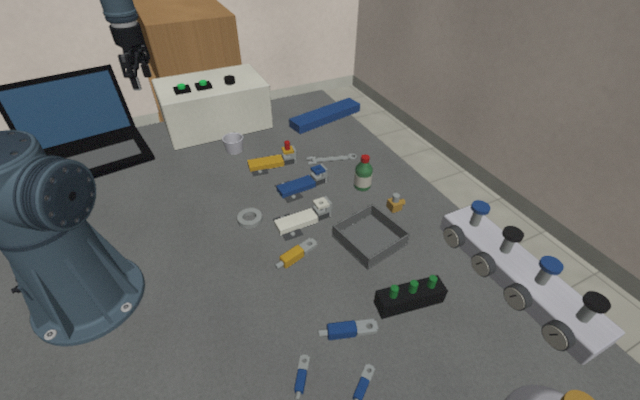

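```bash
cat > h.py <<'E'
import numpy as np, cv2
from bench import ctrl, imaging
from scipy.spatial.transform import Rotation as Ro
def ray(c,uv,z):
    uv=np.atleast_2d(uv).astype(float)
    d=np.c_[uv,np.ones(len(uv))]@np.linalg.inv(c['K']).T@c['R']
    o=-c['R'].T@c['t']
    return o+d*((z-o[2])/d[:,2])[:,None]
def mask(c,lo,hi):
    return cv2.inRange(cv2.cvtColor(c['frame'],cv2.COLOR_RGB2HSV),lo,hi)
COL=dict(red=((0,150,60),(6,255,255)),green=((50,120,50),(75,255,255)),blue=((100,120,40),(118,255,255)),yellow=((17,130,90),(26,255,255)))
def blobs(c,col,minA=12,box=None):
    m=mask(c,*COL[col])
    if box:
        k=np.zeros_like(m);x0,y0,x1,y1=box;k[y0:y1,x0:x1]=1;m*=k
    out=[]
    for q in cv2.findContours(m,cv2.RETR_EXTERNAL,cv2.CHAIN_APPROX_NONE)[0]:
        A=cv2.contourArea(q)
        if A>=minA: out.append((A,q[:,0,:]))
    return sorted(out,key=lambda t:-t[0])
def rect(P):
    "min-area rect of xy points in mm: centre, sizes, direction of long side deg"
    (c,(w,h),a)=cv2.minAreaRect((P[:,:2]*1000).astype(np.float32))
    if w<h:a+=90;w,h=h,w
    return np.round(c,1),round(w,1),round(h,1),round((a+90)%180-90,1)
def pose():
    o=ctrl.get_obs();q=np.array(o['eef_rot']);return np.array(o['eef_pos']),Ro.from_quat(q[[1,2,3,0]]).as_matrix(),o
E
python3 - <<'E'
from h import *
c=dict(np.load('pics/top0.npz'))
im=cv2.resize(c['frame'][100:290,180:480,::-1],None,fx=2.6,fy=2.6,interpolation=cv2.INTER_CUBIC)
cv2.imwrite('pics/crop1.png',im)
B=(180,100,480,290)
Z=dict(red=.077,green=.086,blue=.028,yellow=.028)
for k in Z:
    for A,q in blobs(c,k,8,B): 
        print(k,A,q.mean(0).round(1),*rect(ray(c,q,Z[k])))
p,R,o=pose();print(p,R.round(3))
w=imaging.camera('wrist');print(w['K'],w['R']@R,w['R']@p+w['t'])
E
```

```text
red 50.5 [284.6 125.2] [754.4  78.9] 23.0 22.6 1.1
red 26.5 [206.8 180.6] [592.9 291.9] 19.5 14.0 -89.0
green 26.5 [420.8 188.7] [ 579.9 -307. ] 19.8 14.0 -89.0
green 24.0 [423.6 173.5] [ 622.3 -316.9] 17.1 14.1 -89.0
green 22.5 [426.  158.3] [ 664.8 -322.7] 17.3 14.2 -89.0
blue 497.5 [259.6 193.8] [561.8 149.9] 108.7 43.8 1.5
blue 125.0 [419.  232.5] [ 454.4 -319.5] 56.2 22.8 -20.2
blue 108.5 [256.9 167.3] [638.3 159.1] 32.7 29.3 1.4
blue 53.5 [435.7 272.1] [ 340.5 -368.9] 36.4 15.2 54.0
blue 52.0 [456.3 241. ] [ 431.  -430.3] 36.1 15.2 35.9
yellow 517.5 [206.9 206.3] [521.3 301.8] 108.9 45.7 -9.3
yellow 128.0 [343.  236.5] [440.5 -96.7] 55.7 24.1 14.8
yellow 65.5 [208.9 180.9] [596.8 299.8] 34.7 33.7 81.4
yellow 37.5 [327.6 121.8] [781.3 -49.4] 42.2 26.8 1.2
[0.24134783 0.5213497  0.23047934] [[ 0.42  -0.001 -0.907]
 [ 0.907 -0.001  0.42 ]
 [-0.002 -1.     0.   ]]
[[339.46659617   0.         319.92580087]
 [  0.         339.46659617 197.53554793]
 [  0.           0.           1.        ]] [[ 9.99999806e-01 -2.18393015e-04 -5.83137152e-04]
 [-6.21982887e-04 -3.05667791e-01 -9.52138023e-01]
 [ 2.96940487e-05  9.52138201e-01 -3.05667867e-01]] [0.00058076 0.03168408 0.15888235]
```

View pics/crop1.png

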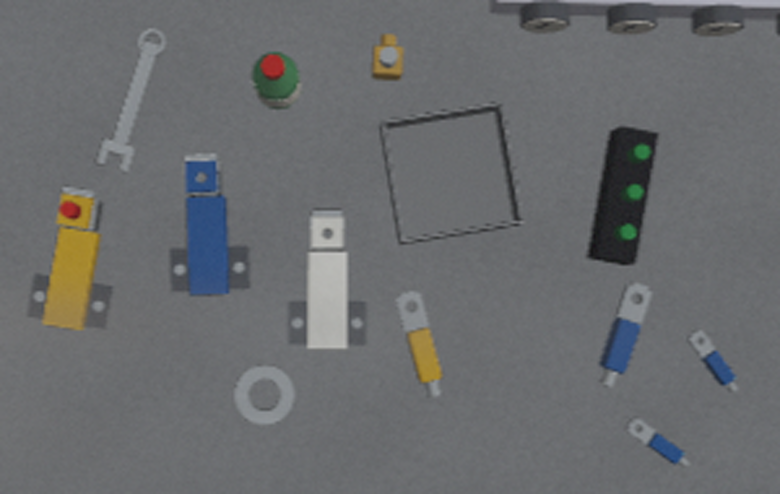

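The crop confirms it. The largest blue link is at top px (421,229); the small ones at (455,239) and (433,270) are decoys. The yellow link is at (342,232), and there is no white link. The only worn pin is in the yellow clevis at (207,181); the other red spot, (286,125), is the oiler cap. Next I measure the rest and work out the first move.

```bash
cat >> h.py <<'E'
def go(x,y,z,h=None):
    "print turn about tool y (rad) then shift (cm) in tool axes after the turn; h=heading(-tool z) deg"
    p,R,o=pose(); hn=np.degrees(np.arctan2(-R[1,2],-R[0,2]))
    if h is None:h=hn
    a=-np.radians((h-hn+180)%360-180); hr=np.radians(h)
    ide=np.array([[-np.sin(hr),0,-np.cos(hr)],[np.cos(hr),0,-np.sin(hr)],[0,-1,0]])
    rv=Ro.from_matrix(R.T@ide).as_rotvec()
    print('at',(p*1000).round(1),'h %.1f'%hn,'open %.1f mm'%(o['opening']*85),'t',round(o['time_s'],1),'F',np.round(o['wrist_force'],1))
    print(' -> turn',rv.round(3),'shift cm',((np.array([x,y,z])-p)@ide*100).round(2))
E
python3 - <<'E'
from h import *
c=dict(np.load('pics/top0.npz'))
B=(180,100,480,290)
for k,z in (('blue',.020),('yellow',.020)):
    A,q=blobs(c,k,8,B)[0]; print('deck',k,*rect(ray(c,q,z)))
    q=[b for b in blobs(c,k,8,B) if 60<b[0]<115 and b[1].mean(0)[1]<200][0][1]; print('ear',*rect(ray(c,q,.049)))
ob=lambda x,y:(180+x/2.6,100+y/2.6)
print('holes',ray(c,[ob(201,177)],.049)*1e3)
print('tray',ray(c,[ob(383,124),ob(500,104),ob(520,222),ob(402,243)],.04).round(3))
print('white deck',ray(c,[ob(329,299)],.02))
go(.592,.290,.18)
E
```

```text
deck blue [562.3 151. ] 109.5 44.1 1.5
ear [635.6 156.1] 32.1 28.8 1.4
deck yellow [521.5 304. ] 109.7 46.0 -9.3
ear [594.9 294. ] 34.0 33.1 81.4
holes [[633.93282312 155.18007303  49.        ]]
tray [[ 0.699 -0.046  0.04 ]
 [ 0.724 -0.179  0.04 ]
 [ 0.591 -0.202  0.04 ]
 [ 0.565 -0.07   0.04 ]]
white deck [[0.50108963 0.01119195 0.02      ]]
at [241.4 521.4 230.6] h -24.9 open 84.9 mm t 0.1 F [0.1 0.5 0.2]
 -> turn [-0.     0.    -0.001] shift cm [ -6.26   5.06 -41.54]
```

```bash
python3 -m jog '[[[-0.45,0.36,-2.97],[0,0,0],5],[[-0.45,0.36,-2.97],[0,0,0],5],[[-0.45,0.36,-2.97],[0,0,0],5],[[-0.45,0.36,-2.97],[0,0,0],5],[[-0.45,0.36,-2.97],[0,0,0],5],[[-0.45,0.36,-2.97],[0,0,0],5],[[-0.45,0.36,-2.97],[0,0,0],5]]'; python3 -m jog '[[[-0.45,0.36,-2.97],[0,0,0],5],[[-0.45,0.36,-2.97],[0,0,0],5],[[-0.45,0.36,-2.97],[0,0,0],5],[[-0.45,0.36,-2.97],[0,0,0],5],[[-0.45,0.36,-2.97],[0,0,0],5],[[-0.45,0.36,-2.97],[0,0,0],5],[[-0.45,0.36,-2.97],[0,0,0],5],[[0,0,0],[0,0,0],5]]'
python3 - <<'E'
from h import *
c=imaging.camera('wrist');cv2.imwrite('pics/w1.png',c['frame'][:,:,::-1])
for A,q in blobs(c,'red',60): print(A,q.mean(0),*rect(ray(c,q,.077)))
go(.592,.290,.18)
E
```

```text
time_s: 0.73
eef_pos: [0.4172, 0.4048, 0.2029]
eef_rot: [0.594, -0.593, -0.383, 0.385]
wrist_force: [-0.3, 1.6, -0.7]
opening: 0.587
time_s: 1.4
eef_pos: [0.6041, 0.2789, 0.1714]
eef_rot: [0.595, -0.594, -0.38, 0.386]
wrist_force: [-0.3, 0.2, 0.5]
opening: 0.584
446.5 [335.45070423 176.64788732] [590.9 296.3] 19.9 14.4 -24.2
at [602.2 280.3 171.3] h -24.4 open 49.8 mm t 1.4 F [-0.5  0.3 -1.3]
 -> turn [-0.008  0.    -0.006] shift cm [ 0.46 -0.87  1.33]
```

View pics/w1.png

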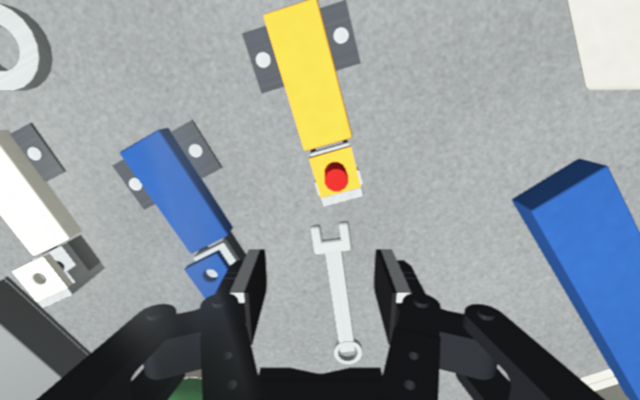

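The wrist view shows the worn pin's red knob at (336,177) in the yellow ear, with the wrench just below it at (330,240). The wrench is flat on the bench. I'll use depth to isolate the knob's top face.

```bash
cat >> h.py <<'E'
COL['red']=((0,120,60),(8,255,255))
def cloud(c):
    v,u=np.mgrid[0:400,0:640]; d=c['depth']
    P=np.stack([u,v,np.ones_like(u)],-1).reshape(-1,3)@np.linalg.inv(c['K']).T*d.reshape(-1,1)
    return ((P-c['t'])@c['R']).reshape(400,640,3)
def tops(c,col,z,dz=.004,minA=40):
    "centres of connected colour blobs whose depth points lie within dz of height z"
    P=cloud(c); m=mask(c,*COL[col])
    if col=='red': m|=mask(c,(172,120,60),(180,255,255))
    m=((m>0)&(abs(P[...,2]-z)<dz)&(c['depth']>0)).astype(np.uint8)
    n,L,s,g=cv2.connectedComponentsWithStats(m)
    for i in range(1,n):
        if s[i,4]>=minA:
            Q=P[L==i]; cc,r=cv2.minEnclosingCircle((Q[:,:2]*1000).astype(np.float32))
            print(col,'px',g[i].round(),'n',s[i,4],'mean',(Q.mean(0)*1000).round(1),'circ',np.round(cc,1),round(r,1),'rect',*rect(Q))
E
python3 - <<'E'
from h import *
c=imaging.camera('wrist'); P=cloud(c)
tops(c,'red',.077)
tops(c,'yellow',.049); tops(c,'yellow',.020);tops(c,'blue',.049); tops(c,'blue',.020)
p,R,o=pose(); 
E
```

```text
red px [335. 182.] n 414 mean [592.5 295.4  75.8] circ [592.8 295.1] 8.5 rect [592.8 295.3] 16.3 16.0 -23.5
yellow px [334. 172.] n 1037 mean [591.7 295.7  48. ] circ [594.2 295. ] 23.4 rect [594.3 295. ] 33.9 33.3 -8.5
yellow px [308.  76.] n 7352 mean [517.  306.6  19. ] circ [520.3 306.3] 58.5 rect [520.4 305.8] 111.4 43.9 -8.4
blue px [207. 275.] n 897 mean [630.9 155.4  47.8] circ [633.7 156.9] 22.7 rect [633.5 156.9] 34.9 31.4 -85.5
blue px [174. 194.] n 5460 mean [557.8 153.3  18.8] circ [560.3 153. ] 58.2 rect [560.3 152.5] 110.9 44.0 3.5
blue px [566. 251.] n 983 mean [764.2 463.6  20.1] circ [829.5 495.4] 144.2 rect [828.3 463.4] 288.4 65.9 -2.1
```

```bash
python3 -c "
from h import *
go(.5932,.2952,.052)"
```

```text
at [600.8 281.7 171.6] h -24.3 open 49.7 mm t 1.5 F [-0.6  0.5  0.5]
 -> turn [-0.009  0.    -0.006] shift cm [ 0.92 11.96  1.25]
```

```bash
python3 -m jog '[[[0.9,0.0,1.25],[-0.009,0,-0.006],5],[[0,0,0],[0,0,0],5],[[0,2,0],[0,0,0],5],[[0,2,0],[0,0,0],5],[[0,2,0],[0,0,0],5],[[0,1,0],[0,0,0],5],[[0,0,0],[0,0,0],5]]';python3 -c "
from h import *
go(.5932,.2952,.052)"
```

```text
time_s: 2.08
eef_pos: [0.5855, 0.3062, 0.1029]
eef_rot: [-0.592, 0.592, 0.389, -0.385]
wrist_force: [-0.2, -0.7, -0.7]
opening: 0.586
at [585.5 306.2 102.9] h -23.7 open 49.8 mm t 2.1 F [-0.2 -0.7 -0.7]
 -> turn [0.003 0.    0.005] shift cm [-0.69  5.09 -1.15]
```

```bash
python3 -m jog '[[[-0.35,0.8,-0.6],[0,0,0],5],[[-0.35,0.7,-0.55],[0,0,0],5],[[0,0,0],[0,0,0],5],[[0,0,0],[0,0,0],5],[[0,0,0],[0,0,0],5]]';python3 -c "
from h import *
go(.5932,.2952,.052)"
```

```text
time_s: 2.5
eef_pos: [0.594, 0.2965, 0.0898]
eef_rot: [-0.591, 0.592, 0.391, -0.384]
wrist_force: [0.0, -0.7, -0.0]
opening: 0.583
at [594.  296.5  89.8] h -23.5 open 49.5 mm t 2.5 F [ 0.  -0.7 -0. ]
 -> turn [0.006 0.    0.007] shift cm [-0.15  3.78  0.02]
```

```bash
python3 -m jog '[[[-0.1,1.2,0],[0.006,0,0.007],4],[[0,1.2,0],[0,0,0],4],[[0,0.8,0],[0,0,0],4],[[0,0.5,0],[0,0,0],4],[[0,0,0],[0,0,0],4],[[0,0,0],[0,0,0],4],[[0,0,0],[0,0,0],4]]';python3 -c "
from h import *
go(.5932,.2952,.052)"
```

```text
time_s: 3.08
eef_pos: [0.5943, 0.2951, 0.0491]
eef_rot: [0.592, -0.592, -0.387, 0.387]
wrist_force: [-0.7, -0.2, -0.8]
opening: 0.469
at [594.3 295.1  49.1] h -23.6 open 39.9 mm t 3.1 F [-0.7 -0.2 -0.8]
 -> turn [-0.  0. -0.] shift cm [-0.04 -0.29  0.11]
```

```bash
python3 -m jog '[[[0,-0.3,0.1],[0,0,0],2],[[0,0,0],[0,0,0],0],[[0,0,0],[0,0,0],0],[[0,0,0],[0,0,0],0],[[0,0,0],[0,0,0],0],[[0,0,0],[0,0,0],0],[[0,0,0],[0,0,0],0]]'; python3 -m jog '[[[0,-1,0],[0,0,0],0],[[0,-1,0],[0,0,0],0],[[0,-1,0],[0,0,0],0],[[0,-2,0],[0,0,0],0],[[0,-2,0],[0,0,0],0],[[0,-2,0],[0,0,0],0],[[0,0,0],[0,0,0],0],[[0,0,0],[0,0,0],0]]'; python3 - <<'E'
from h import *
go(.640,-.124,.11)
c=imaging.camera('wrist');cv2.imwrite('pics/w2.png',c['frame'][:,:,::-1])
tops(c,'red',.13,.06)
E
```

```text
time_s: 3.67
eef_pos: [0.5943, 0.2961, 0.0544]
eef_rot: [-0.591, 0.592, 0.388, -0.386]
wrist_force: [-0.1, 0.4, -0.7]
opening: 0.185
time_s: 4.33
eef_pos: [0.5944, 0.2961, 0.1542]
eef_rot: [-0.591, 0.592, 0.389, -0.386]
wrist_force: [-0.6, -0.6, -1.5]
opening: 0.189
at [594.4 296.1 154.2] h -23.6 open 16.0 mm t 4.3 F [-0.6 -0.6 -1.5]
 -> turn [0.004 0.    0.003] shift cm [-36.68   4.42 -20.97]
red px [320. 280.] n 2265 mean [591.  296.8 171.9] circ [594.4 295.2] 11.5 rect [593.7 295.5] 18.3 16.2 -23.6
```

View pics/w2.png

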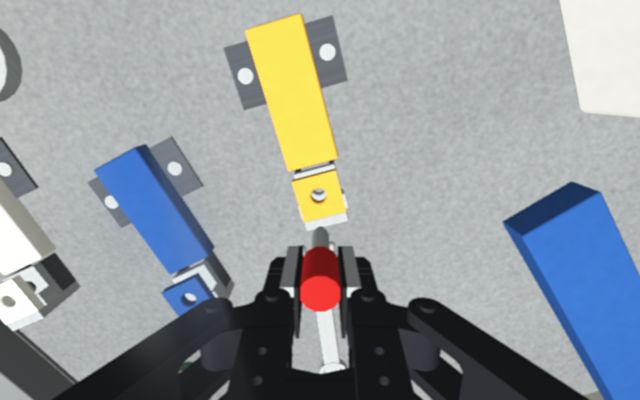

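The pin is held between the jaws at (320,280) and the bore at (319,195) is empty. Taking it to the tray.

```bash
python3 -m jog '[[[-2.6,0,-1.5],[0,0,0],0],[[-2.6,0,-1.5],[0,0,0],0],[[-2.6,0,-1.5],[0,0,0],0],[[-2.6,0,-1.5],[0,0,0],0],[[-2.6,0,-1.5],[0,0,0],0],[[-2.6,0,-1.5],[0,0,0],0],[[-2.6,0,-1.5],[0,0,0],0],[[-2.6,0,-1.5],[0,0,0],0],[[-2.6,0,-1.5],[0,0,0],0],[[-2.6,0,-1.5],[0,0,0],0],[[-2.6,0,-1.5],[0,0,0],0],[[-2.6,0,-1.5],[0,0,0],0]]'; python3 -m jog '[[[-2.6,0,-1.5],[0,0,0],0],[[-1.3,0,-1],[0,0,0],0],[[0,0,0],[0,0,0],0],[[0,0,0],[0,0,0],0]]';python3 -c "
from h import *
go(.640,-.124,.05)"
```

```text
time_s: 5.38
eef_pos: [0.6292, -0.0688, 0.1409]
eef_rot: [0.593, -0.585, -0.389, 0.393]
wrist_force: [1.5, 0.5, 0.2]
opening: 0.192
time_s: 5.72
eef_pos: [0.635, -0.1228, 0.1359]
eef_rot: [0.596, -0.585, -0.385, 0.392]
wrist_force: [0.4, 0.0, -0.3]
opening: 0.187
at [ 635.  -122.8  135.9] h -23.3 open 15.9 mm t 5.7 F [ 0.4  0.  -0.3]
 -> turn [-0.019 -0.     0.   ] shift cm [ 0.09  8.59 -0.51]
```

```bash
python3 -m jog '[[[0,2,-0.3],[-0.019,0,0],0],[[0,2.5,0],[0,0,0],0],[[0,2,0],[0,0,0],0],[[0,1.2,0],[0,0,0],0],[[0,0,0],[0,0,0],0],[[0,0,0],[0,0,0],3],[[0,0,0],[0,0,0],4.5],[[0,0,0],[0,0,0],4.5],[[0,0,0],[0,0,0],4.5]]'; python3 -m jog '[[[0,-2.5,0],[0,0,0],4.5],[[0,-2.5,0],[0,0,0],4.5],[[0,-3,0],[0,0,0],4.5],[[0,-3,0],[0,0,0],4.5],[[0,0,0],[0,0,0],4.5],[[0,0,0],[0,0,0],4.5]]'; python3 - <<'E'
from h import *
go(.448,-.095,.17,14.8)
c=imaging.camera('top');np.savez('pics/top1.npz',**c)
for k,z in (('red',.03),('blue',.028),('yellow',.028)):
    for A,q in blobs(c,k,8,(180,100,480,290)): 
        print(k,A,q.mean(0).round(1),*rect(ray(c,q,z)))
E
```

```text
time_s: 6.47
eef_pos: [0.639, -0.1144, 0.058]
eef_rot: [0.589, -0.589, -0.392, 0.39]
wrist_force: [0.5, -0.5, 0.4]
opening: 0.523
time_s: 6.97
eef_pos: [0.6405, -0.1152, 0.1784]
eef_rot: [-0.587, 0.591, 0.393, -0.388]
wrist_force: [0.5, 0.0, -0.5]
opening: 0.526
at [ 640.5 -115.2  178.4] h -22.9 open 44.7 mm t 7.0 F [ 0.5  0.  -0.5]
 -> turn [ 0.009 -0.659  0.   ] shift cm [ 6.87  0.84 18.09]
red 51.0 [284.4 125. ] [766.   82.3] 24.0 23.7 1.1
red 33.5 [341.8 186.9] [585.1 -90.8] 25.1 14.5 -62.5
blue 498.5 [259.6 193.8] [561.8 149.9] 108.7 43.8 1.5
blue 135.0 [418.7 232.5] [ 454.2 -318.7] 57.2 24.3 -19.8
blue 109.5 [256.9 167.4] [638.3 159.1] 32.7 29.3 1.4
blue 53.5 [435.7 272.1] [ 340.5 -368.9] 36.4 15.2 54.0
blue 53.0 [456.3 241. ] [ 430.8 -430. ] 36.2 15.7 34.0
yellow 518.5 [206.9 206.7] [521.3 301.8] 108.8 45.7 -9.3
yellow 117.5 [208.6 180.8] [596.8 299.8] 34.7 33.7 81.4
yellow 37.5 [327.6 121.8] [781.3 -49.4] 42.2 26.8 1.2
```

```bash
python3 -m jog '[[[0,0,0],[0.009,-0.1,0],6],[[0,0,0],[0,-0.11,0],6],[[0,0,0],[0,-0.11,0],6],[[0,0,0],[0,-0.11,0],6],[[0,0,0],[0,-0.11,0],6],[[0,0,0],[0,-0.11,0],6],[[0,0,0],[0,0,0],6]]'; python3 -m jog '[[[0.9,0.1,2.3],[0,0,0],6],[[0.9,0.1,2.3],[0,0,0],6],[[0.9,0.1,2.3],[0,0,0],6],[[0.9,0.1,2.3],[0,0,0],6],[[0.9,0.1,2.3],[0,0,0],6],[[0.9,0.1,2.3],[0,0,0],6],[[0.9,0.1,2.3],[0,0,0],6],[[0.3,0,1.2],[0,0,0],6],[[0,0,0],[0,0,0],6],[[0,0,0],[0,0,0],6],[[0,0,0],[0,0,0],6]]'; python3 - <<'E'
from h import *
c=imaging.camera('wrist');cv2.imwrite('pics/w3.png',c['frame'][:,:,::-1])
tops(c,'yellow',.028)
go(.4405,-.0967,.10,14.8)
E
```

```text
time_s: 7.6
eef_pos: [0.6393, -0.1151, 0.1748]
eef_rot: [-0.427, 0.424, 0.565, -0.564]
wrist_force: [-0.1, 0.0, -0.2]
opening: 0.704
time_s: 8.52
eef_pos: [0.4435, -0.0945, 0.1593]
eef_rot: [0.441, -0.431, -0.556, 0.557]
wrist_force: [0.3, -0.9, 0.1]
opening: 0.703
yellow px [317. 181.] n 1945 mean [437.9 -97.3  26.7] circ [438.8 -97.1] 30.3 rect [438.9 -96.9] 58.3 24.9 16.1
at [443.8 -94.6 159.4] h 13.8 open 59.4 mm t 8.6 F [-0.   0.4  0.3]
 -> turn [-0.009 -0.017  0.011] shift cm [-0.12  5.94  0.37]
```

View pics/w3.png

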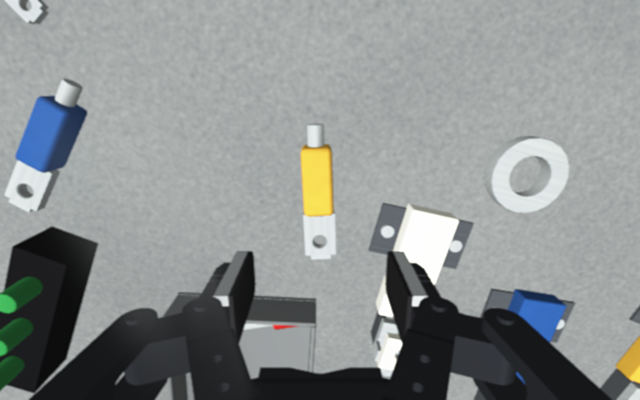

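The yellow link is centred at (317,181), tab towards the tray, and nothing is within finger range. Going down.

```bash
python3 -m jog '[[[-0.1,2,0.4],[-0.009,-0.04,0.011],5],[[0,2.5,0],[0,0,0],5],[[0,2.5,0],[0,0,0],5],[[0,2.5,0],[0,0,0],5],[[0,2.5,0],[0,0,0],5],[[0,0,0],[0,0,0],5],[[0,0,0],[0,0,0],5],[[0,0,0],[0,0,0],5]]'; python3 -c "
from h import *
go(.4389,-.0969,.004,16.1)"
```

```text
time_s: 9.23
eef_pos: [0.4501, -0.0996, 0.0377]
eef_rot: [-0.422, 0.429, 0.566, -0.564]
wrist_force: [0.4, -0.4, -0.3]
opening: 0.583
at [450.1 -99.6  37.7] h 16.0 open 49.5 mm t 9.2 F [ 0.4 -0.4 -0.3]
 -> turn [ 0.008 -0.002 -0.007] shift cm [0.57 3.37 1.01]
```

```bash
python3 -m jog '[[[0.5,0,0.9],[0.004,0,-0.004],5],[[0,0,0],[0,0,0],5],[[0,1.0,0],[0,0,0],5],[[0,1.0,0],[0,0,0],5],[[0,0.6,0],[0,0,0],5],[[0,0,0],[0,0,0],5],[[0,0,0],[0,0,0],5]]'; python3 -c "
from h import *
go(.4389,-.0969,.004,16.1)"
```

```text
time_s: 9.82
eef_pos: [0.4441, -0.0993, 0.0147]
eef_rot: [-0.42, 0.431, 0.566, -0.563]
wrist_force: [0.3, -0.1, -0.0]
opening: 0.585
at [444.1 -99.3  14.7] h 16.0 open 49.8 mm t 9.8 F [ 0.3 -0.1 -0. ]
 -> turn [ 0.012 -0.002 -0.01 ] shift cm [0.37 1.07 0.43]
```

```bash
python3 -m jog '[[[0.4,0,0.5],[0.012,0,-0.01],5],[[0,0,0],[0,0,0],5],[[0,0.6,0],[0,0,0],5],[[0,0.4,0],[0,0,0],5],[[0,0,0],[0,0,0],5],[[0,0,0],[0,0,0],5]]'; python3 -c "
from h import *
go(.4389,-.0969,.004,16.1)"
```

```text
time_s: 10.32
eef_pos: [0.4376, -0.0966, 0.0036]
eef_rot: [0.426, -0.425, -0.564, 0.565]
wrist_force: [-0.1, -0.3, 1.8]
opening: 0.584
at [437.6 -96.6   3.6] h 16.0 open 49.7 mm t 10.3 F [-0.1 -0.3  1.8]
 -> turn [-0.001 -0.002  0.001] shift cm [-0.07 -0.04 -0.12]
```

```bash
python3 -m jog '[[[0,-0.05,0],[0,0,0],2],[[0,0,0],[0,0,0],1],[[0,0,0],[0,0,0],1],[[0,0,0],[0,0,0],1],[[0,0,0],[0,0,0],1],[[0,0,0],[0,0,0],1]]'; python3 -m jog '[[[0,-1,0],[0,0,0],1],[[0,-2,0],[0,0,0],1],[[0,-2,0],[0,0,0],1],[[0,-2,0],[0,0,0],1],[[0,-2,0],[0,0,0],1],[[0,-2,0],[0,0,0],1],[[0,0,0],[0,0,0],1],[[0,0,0],[0,0,0],1]]';python3 - <<'E'
from h import *
c=imaging.camera('wrist');P=cloud(c)
p,R,o=pose();print('z',p[2])
tops(c,'yellow',p[2]+.025,.006)
h=np.radians(-8.4);b=np.array([.5936,.295])-.057*np.array([np.cos(h),np.sin(h)]);b2=b-.04*np.array([np.cos(h),np.sin(h)])
print(b,b2);go(b2[0],b2[1],.1,-8.4)
E
```

```text
time_s: 10.82
eef_pos: [0.4377, -0.0967, 0.0041]
eef_rot: [0.426, -0.425, -0.564, 0.565]
wrist_force: [0.2, 0.5, -0.2]
opening: 0.29
time_s: 11.48
eef_pos: [0.4343, -0.0947, 0.1197]
eef_rot: [0.429, -0.422, -0.564, 0.565]
wrist_force: [-0.4, 0.1, -3.3]
opening: 0.29
z 0.11971397257551712
yellow px [320. 288.] n 7696 mean [433.  -95.6 142.2] circ [435.4 -94.4] 30.9 rect [435.7 -94.8] 59.5 25.6 15.6
[0.53721148 0.30332673] [0.49764058 0.30917005]
at [434.6 -94.9 119.7] h 16.0 open 24.7 mm t 11.5 F [ 1.5  0.2 -1.1]
 -> turn [-0.008  0.426  0.005] shift cm [40.89  1.97 -0.33]
```

```bash
python3 -m jog '[[[0,0,0],[-0.008,0.1,0.005],1],[[0,0,0],[0,0.11,0],1],[[0,0,0],[0,0.11,0],1],[[0,0,0],[0,0.1,0],1],[[0,0,0],[0,0,0],1]]'; python3 -m jog '[[[2.6,0.05,0],[0,0,0],1],[[2.6,0.05,0],[0,0,0],1],[[2.6,0.05,0],[0,0,0],1],[[2.6,0.05,0],[0,0,0],1],[[2.6,0.05,0],[0,0,0],1],[[2.6,0.05,0],[0,0,0],1],[[2.6,0.05,0],[0,0,0],1],[[2.6,0.05,0],[0,0,0],1],[[2.6,0.05,0],[0,0,0],1],[[2.6,0.05,0],[0,0,0],1],[[2.6,0.05,0],[0,0,0],1],[[2.6,0.05,0],[0,0,0],1]]';python3 -m jog '[[[2.6,0,0],[0,0,0],1],[[2.6,0,0],[0,0,0],1],[[2.6,0,0],[0,0,0],1],[[1,0,0],[0,0,0],1],[[0,0,0],[0,0,0],1],[[0,0,0],[0,0,0],1],[[0,0,0],[0,0,0],1]]'; python3 - <<'E'
from h import *
go(.4976,.3092,.06,-8.4)
E
```

```text
time_s: 11.95
eef_pos: [0.4303, -0.0927, 0.1131]
eef_rot: [0.542, -0.535, -0.458, 0.459]
wrist_force: [-0.1, -0.3, -2.8]
opening: 0.292
time_s: 12.95
eef_pos: [0.467, 0.2256, 0.093]
eef_rot: [0.54, -0.522, -0.46, 0.474]
wrist_force: [0.0, 0.1, -2.3]
opening: 0.294
time_s: 13.53
eef_pos: [0.4717, 0.3197, 0.0828]
eef_rot: [0.536, -0.514, -0.462, 0.485]
wrist_force: [0.6, -0.5, -3.0]
opening: 0.294
at [471.7 319.7  82.8] h -5.9 open 25.0 mm t 13.5 F [ 0.6 -0.5 -3. ]
 -> turn [-0.046  0.044 -0.004] shift cm [-0.66  2.28 -2.71]
```

```bash
python3 -m jog '[[[0,0,0],[-0.046,0.044,-0.004],1],[[0,0,0],[0,0,0],1],[[-0.3,0.5,-1.2],[0,0,0],1],[[-0.3,0.5,-1.2],[0,0,0],1],[[0,0,0],[0,0,0],1],[[0,0,0],[0,0,0],1],[[0,0,0],[0,0,0],1]]'; python3 - <<'E'
from h import *
go(.4976,.3092,.0241,-8.4)
c=imaging.camera('wrist');cv2.imwrite('pics/w4.png',c['frame'][:,:,::-1])
p,R,o=pose()
tops(c,'yellow',p[2]+.025,.006);tops(c,'yellow',.02);tops(c,'yellow',.049)
E
```

```text
time_s: 14.12
eef_pos: [0.4976, 0.3024, 0.0702]
eef_rot: [0.536, -0.535, -0.46, 0.463]
wrist_force: [0.5, -1.2, -2.4]
opening: 0.293
at [497.6 302.4  70.2] h -8.5 open 24.9 mm t 14.1 F [ 0.5 -1.2 -2.4]
 -> turn [-0.004 -0.002 -0.003] shift cm [0.67 4.61 0.1 ]
yellow px [320. 288.] n 7668 mean [495.9 302.1  92.7] circ [498.9 302. ] 30.7 rect [498.8 301.8] 59.1 25.7 -8.4
yellow px [346. 198.] n 2325 mean [483.4 319.6  18.8] circ [491.9 310.5] 34.2 rect [491.7 309.9] 54.8 43.9 -8.5
```

View pics/w4.png

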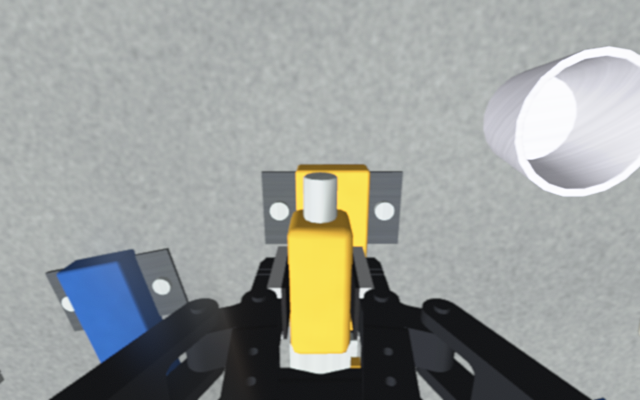

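The view shows the link, held square, over the yellow deck (320,290) and about 7 mm to the left of its midline. I'll shift right and lower it.

```bash
python3 -m jog '[[[0.65,0,0.1],[-0.004,-0.002,-0.003],1],[[0,0,0],[0,0,0],1],[[0,1.5,0],[0,0,0],1],[[0,1.5,0],[0,0,0],1],[[0,0.8,0],[0,0,0],1],[[0,0,0],[0,0,0],1],[[0,0,0],[0,0,0],1],[[0,0,0],[0,0,0],1]]'; python3 - <<'E'
from h import *
go(.4976,.3092,.0248,-8.4)
E
```

```text
time_s: 14.83
eef_pos: [0.4975, 0.3123, 0.033]
eef_rot: [-0.534, 0.535, 0.464, -0.462]
wrist_force: [-0.3, 0.0, -2.4]
opening: 0.291
at [497.5 312.3  33. ] h -8.2 open 24.8 mm t 14.8 F [-0.3  0.  -2.4]
 -> turn [0.002 0.004 0.002] shift cm [-0.31  0.82 -0.05]
```

```bash
python3 -m jog '[[[-0.25,0.3,0],[0.002,0.004,0.002],1],[[0,0.3,0],[0,0,0],1],[[0,0.15,0],[0,0,0],1],[[0,0,0],[0,0,0],1],[[0,0,0],[0,0,0],1],[[0,0,0],[0,0,0],1]]'; python3 - <<'E'
from h import *
go(.4976,.3092,.0248,-8.4)
E
```

```text
time_s: 15.33
eef_pos: [0.4988, 0.3103, 0.0274]
eef_rot: [-0.535, 0.536, 0.463, -0.461]
wrist_force: [-0.8, 0.1, -2.5]
opening: 0.29
at [498.8 310.3  27.4] h -8.4 open 24.7 mm t 15.3 F [-0.8  0.1 -2.5]
 -> turn [ 0.003 -0.001  0.002] shift cm [-0.13  0.26  0.1 ]
```

```bash
python3 -m jog '[[[-0.1,0.2,0],[0.003,0,0.002],1],[[0,0,0],[0,0,0],1],[[0,0,0],[0,0,0],1]]'; python3 - <<'E'
from h import *
go(.5361,.3035,.0248,-8.4)
E
```

```text
time_s: 15.58
eef_pos: [0.499, 0.3093, 0.0256]
eef_rot: [-0.535, 0.536, 0.462, -0.462]
wrist_force: [-0.3, -0.7, -2.4]
opening: 0.292
at [499.  309.3  25.6] h -8.4 open 24.8 mm t 15.6 F [-0.3 -0.7 -2.4]
 -> turn [ 0.001 -0.001 -0.   ] shift cm [-0.03  0.08 -3.76]
```

```bash
python3 -m jog '[[[0,0,-0.6],[0,0,0],1],[[0,0,-0.6],[0,0,0],1],[[0,0,-0.6],[0,0,0],1],[[0,0,-0.6],[0,0,0],1],[[0,0,0],[0,0,0],1],[[0,0,0],[0,0,0],1]]'; python3 - <<'E'
from h import *
go(.5361,.3035,.0248,-8.4)
E
```

```text
time_s: 16.08
eef_pos: [0.5262, 0.3052, 0.0257]
eef_rot: [-0.535, 0.536, 0.462, -0.461]
wrist_force: [-0.1, 0.5, -2.4]
opening: 0.293
at [526.2 305.2  25.7] h -8.5 open 24.9 mm t 16.1 F [-0.1  0.5 -2.4]
 -> turn [ 0.001 -0.001 -0.   ] shift cm [-0.02  0.09 -1.  ]
```

```bash
python3 -m jog '[[[0,0,-0.35],[0,0,0],1],[[0,0,-0.3],[0,0,0],1],[[0,0,-0.2],[0,0,0],1],[[0,0,0],[0,0,0],1],[[0,0.1,0],[0,0,0],1],[[0,0,0],[0,0,0],1]]'; python3 - <<'E'
from h import *
go(.5361,.3035,.0248,-8.4)
E
```

```text
time_s: 16.58
eef_pos: [0.5353, 0.3037, 0.0244]
eef_rot: [-0.535, 0.536, 0.462, -0.462]
wrist_force: [-0.4, -0.9, -2.4]
opening: 0.291
at [535.3 303.7  24.4] h -8.5 open 24.8 mm t 16.6 F [-0.4 -0.9 -2.4]
 -> turn [ 0.001 -0.001 -0.   ] shift cm [-0.01 -0.04 -0.08]
```

```bash
python3 -m jog '[[[0,0,-0.08],[0,0,0],1],[[0,0,0],[0,0,0],2.8],[[0,0,0],[0,0,0],3.2],[[0,0,0],[0,0,0],3.6],[[0,0,0],[0,0,0],4],[[0,0,0],[0,0,0],4]]'; python3 -m jog '[[[0,-1,0],[0,0,0],4.5],[[0,-1.5,0],[0,0,0],5],[[0,-2,0],[0,0,0],5],[[0,-2.5,0],[0,0,0],5],[[0,-2.5,0],[0,0,0],5],[[0,-2.5,0],[0,0,0],5],[[0,-1,0],[0,0,0],5],[[0,0,0],[0,0,0],5],[[0,0,0],[0,0,0],5]]';python3 - <<'E'
from h import *
c=imaging.camera('wrist');cv2.imwrite('pics/w5.png',cv2.resize(c['frame'][120:320,160:480,::-1],None,fx=2.4,fy=2.4,interpolation=cv2.INTER_CUBIC))
tops(c,'yellow',.048,.004)
t=imaging.camera('top');np.savez('pics/top2.npz',**t)
for A,q in blobs(t,'blue',8,(180,100,480,290)): print(A,q.mean(0).round(1),*rect(ray(t,q,.028)))
go(.455,-.319,.17,-20)
E
```

```text
time_s: 17.08
eef_pos: [0.5371, 0.3043, 0.0261]
eef_rot: [-0.535, 0.536, 0.463, -0.461]
wrist_force: [0.8, 0.4, 0.6]
opening: 0.462
time_s: 17.83
eef_pos: [0.5363, 0.3042, 0.166]
eef_rot: [-0.535, 0.536, 0.463, -0.46]
wrist_force: [0.1, -0.7, -0.5]
opening: 0.586
yellow px [318. 191.] n 2104 mean [536.  302.7  46.7] circ [537.4 302.8] 30.2 rect [537.1 302.6] 58.1 25.6 -8.4
yellow px [319. 256.] n 1279 mean [593.4 294.9  47.8] circ [593.7 294.9] 23.2 rect [593.8 295.1] 34.0 33.3 -8.1
499.5 [259.6 193.8] [561.8 149.9] 108.7 43.8 1.5
128.5 [425.  224.3] [ 478.9 -336.6] 56.8 25.1 -18.7
109.5 [256.9 167.4] [638.3 159.1] 32.7 29.3 1.4
53.5 [435.7 272.1] [ 340.5 -368.9] 36.4 15.2 54.0
51.0 [456.3 241. ] [ 431.  -430.4] 36.2 14.9 34.0
at [535.6 304.  164.6] h -8.4 open 49.7 mm t 17.9 F [ 0.1  0.3 -0.5]
 -> turn [0.002 0.202 0.001] shift cm [-61.3   -0.54 -13.73]
```

View pics/w5.png

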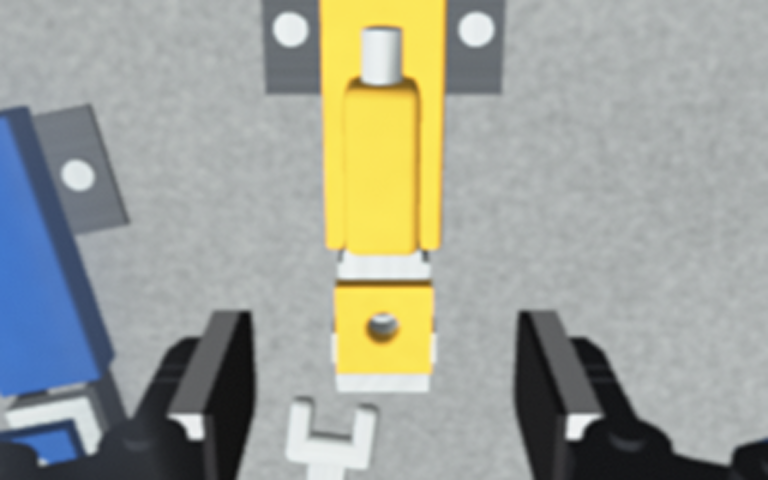

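The link is seated: the eye shows through the ear hole at crop (383,325), within about 1 mm of the bore. The blue link has been knocked to (479,-337). Now fetching a pin for yellow.

```bash
python3 -m jog '[[[-3,-0.1,0],[0,0.01,0],5],[[-3,-0.1,0],[0,0.01,0],5],[[-3,-0.1,0],[0,0.01,0],5],[[-3,-0.1,0],[0,0.01,0],5],[[-3,-0.1,0],[0,0,0],5],[[-3,-0.1,0],[0,0,0],5],[[-3,-0.1,0],[0,0,0],5],[[-3,-0.1,0],[0,0,0],5],[[-3,-0.1,0],[0,0,0],5],[[-3,-0.1,0],[0,0,0],5],[[-3,-0.1,0],[0,0,0],5],[[-3,-0.1,0],[0,0,0],5]]';python3 -m jog '[[[-3,-0.1,0],[0,0,0],5],[[-3,-0.1,0],[0,0,0],5],[[-3,-0.1,0],[0,0,0],5],[[-3,-0.1,0],[0,0,0],5],[[-3,-0.1,0],[0,0,0],5],[[-3,-0.1,0],[0,0,0],5],[[-3,-0.1,0],[0,0,0],5],[[-3,-0.1,0],[0,0,0],5],[[0,0,0],[0,0,0],5],[[0,0,0],[0,0,0],5],[[0,0,0],[0,0,0],5]]'; python3 - <<'E'
from h import *
c=imaging.camera('wrist');cv2.imwrite('pics/w6.png',c['frame'][:,:,::-1])
tops(c,'green',.072,.005)
go(.575,-.307,.17,-10.6)
E
```

```text
time_s: 18.93
eef_pos: [0.4553, -0.0588, 0.1547]
eef_rot: [0.551, -0.534, -0.445, 0.462]
wrist_force: [0.6, -0.1, -0.3]
opening: 0.584
time_s: 19.85
eef_pos: [0.397, -0.3048, 0.1438]
eef_rot: [0.564, -0.524, -0.44, 0.461]
wrist_force: [-0.3, 0.8, 0.2]
opening: 0.583
at [ 397.  -304.1  143.6] h -10.7 open 49.7 mm t 19.9 F [ 0.1  0.2 -0.5]
 -> turn [-0.064 -0.002  0.014] shift cm [  2.99  -2.64 -17.55]
```

```bash
python3 -m jog '[[[0,0,0],[-0.064,0,0.014],5],[[0,0,0],[0,0,0],5],[[0.4,-0.4,-2.5],[0,0,0],5],[[0.4,-0.4,-2.5],[0,0,0],5],[[0.4,-0.4,-2.5],[0,0,0],5],[[0.4,-0.4,-2.5],[0,0,0],5],[[0.4,-0.4,-2.5],[0,0,0],5],[[0.4,-0.4,-1.2],[0,0,0],5],[[0,0,0],[0,0,0],5],[[0,0,0],[0,0,0],5],[[0,0,0],[0,0,0],5]]'; python3 - <<'E'
from h import *
c=imaging.camera('wrist');cv2.imwrite('pics/w6.png',c['frame'][:,:,::-1])
tops(c,'green',.072,.005)
go(.575,-.307,.17,-10.6)
E
```

```text
time_s: 20.82
eef_pos: [0.5422, -0.2897, 0.1633]
eef_rot: [0.548, -0.536, -0.453, 0.456]
wrist_force: [-0.7, 0.1, 0.3]
opening: 0.584
green px [297. 254.] n 406 mean [ 578.5 -313.7   70.6] circ [ 579.5 -313.7] 9.1 rect [ 579.4 -313.9] 17.5 17.1 4.6
green px [298. 305.] n 363 mean [ 622.5 -321.6   70.5] circ [ 623.5 -321.7] 9.0 rect [ 623.3 -321.8] 17.1 16.9 -81.4
green px [299. 350.] n 313 mean [ 666.1 -329.5   70.4] circ [ 667.  -329.5] 8.8 rect [ 667.2 -329.9] 16.9 16.8 62.9
at [ 541.8 -289.7  163.1] h -10.1 open 49.8 mm t 20.9 F [-0.6  0.4  0.7]
 -> turn [-0.017  0.009  0.008] shift cm [-1.09 -0.69 -3.59]
```

```bash
python3 -m jog '[[[0,0,0],[-0.017,0.009,0.008],5],[[-0.9,1,-2],[0,0,0],5],[[-0.8,1,-2],[0,0,0],5],[[0,1,0],[0,0,0],5],[[0,1,0],[0,0,0],5],[[0,0,0],[0,0,0],5],[[0,0,0],[0,0,0],5],[[0,0,0],[0,0,0],5]]'; python3 - <<'E'
from h import *
go(.5792,-.3138,.047,-10.3)
E
```

```text
time_s: 21.53
eef_pos: [0.5709, -0.3128, 0.1196]
eef_rot: [0.546, -0.545, -0.449, 0.451]
wrist_force: [0.1, -0.4, 0.4]
opening: 0.584
at [ 570.9 -312.8  119.6] h -11.0 open 49.7 mm t 21.5 F [ 0.1 -0.4  0.4]
 -> turn [-0.003 -0.012  0.   ] shift cm [ 0.05  7.26 -0.84]
```

```bash
python3 -m jog '[[[0.05,1.5,-0.4],[-0.003,-0.012,0],5],[[0,1.5,-0.4],[0,0,0],4],[[0,1.5,0],[0,0,0],4],[[0,1,0],[0,0,0],4],[[0,0,0],[0,0,0],4],[[0,0,0],[0,0,0],4],[[0,0,0],[0,0,0],4]]'; python3 - <<'E'
from h import *
go(.5792,-.3138,.047,-10.3)
E
```

```text
time_s: 22.12
eef_pos: [0.5792, -0.3141, 0.0652]
eef_rot: [-0.542, 0.544, 0.453, -0.453]
wrist_force: [0.2, 0.2, 0.0]
opening: 0.467
at [ 579.2 -314.1   65.2] h -10.4 open 39.7 mm t 22.1 F [0.2 0.2 0. ]
 -> turn [ 0.003 -0.001 -0.002] shift cm [0.03 1.82 0.  ]
```

```bash
python3 -m jog '[[[0,0.8,0],[0.003,0,-0.002],4],[[0,0.7,0],[0,0,0],4],[[0,0.2,0],[0,0,0],4],[[0,0,0],[0,0,0],4],[[0,0,0],[0,0,0],2],[[0,0,0],[0,0,0],0],[[0,0,0],[0,0,0],0],[[0,0,0],[0,0,0],0],[[0,0,0],[0,0,0],0]]'; python3 - <<'E'
from h import *
go(.5792,-.3138,.047,-10.3)
E
python3 -m jog '[[[0,-1,0],[0,0,0],0],[[0,-1.5,0],[0,0,0],0],[[0,-2,0],[0,0,0],0],[[0,-2.5,0],[0,0,0],0],[[0,-2.5,0],[0,0,0],0],[[0,-2,0],[0,0,0],0],[[0,0,0],[0,0,0],0],[[0,0,0],[0,0,0],0]]';  python3 - <<'E'
from h import *
go(.5936,.2950,.16,-8.4)
c=imaging.camera('wrist');p,R,o=pose();print(p)
tops(c,'green',p[2]+.027,.008)
E
```

```text
time_s: 22.87
eef_pos: [0.5807, -0.3146, 0.0494]
eef_rot: [-0.542, 0.544, 0.453, -0.452]
wrist_force: [-0.5, -0.2, -1.0]
opening: 0.184
at [ 580.7 -314.6   49.4] h -10.4 open 15.6 mm t 22.9 F [-0.5 -0.2 -1. ]
 -> turn [ 0.003 -0.001 -0.001] shift cm [0.06 0.24 0.16]
time_s: 23.53
eef_pos: [0.5809, -0.3155, 0.1778]
eef_rot: [-0.54, 0.546, 0.453, -0.452]
wrist_force: [0.4, 0.1, -1.8]
opening: 0.185
at [ 580.9 -315.5  177.8] h -10.4 open 15.8 mm t 23.5 F [ 0.4  0.1 -1.8]
 -> turn [ 0.008 -0.034 -0.004] shift cm [60.58  1.78  7.66]
[ 0.58132182 -0.31579159  0.17823113]
green px [320. 287.] n 1271 mean [ 578.7 -315.5  199.4] circ [ 579.2 -315.3] 9.2 rect [ 579.2 -315.7] 17.4 16.0 -10.8
```

```bash
python3 -m jog '[[[2.7,0,0.4],[0.008,-0.01,0],0],[[2.7,0,0.4],[0,-0.01,0],0],[[2.7,0,0.4],[0,-0.01,0],0],[[2.7,0,0.4],[0,0,0],0],[[2.7,0,0.3],[0,0,0],0],[[2.7,0,0.3],[0,0,0],0],[[2.7,0,0.3],[0,0,0],0],[[2.7,0,0.3],[0,0,0],0],[[2.7,0,0.3],[0,0,0],0],[[2.7,0,0.3],[0,0,0],0],[[2.7,0,0.3],[0,0,0],0],[[0,0,0],[0,0,0],0]]'; python3 - <<'E'
from h import *
go(.5953,.2948,.16,-8.4)
E
```

```text
time_s: 24.58
eef_pos: [0.5818, -0.0039, 0.1624]
eef_rot: [0.543, -0.532, -0.454, 0.465]
wrist_force: [-0.6, -0.7, -0.8]
opening: 0.188
at [581.8  -3.9 162.4] h -9.0 open 16.0 mm t 24.6 F [-0.6 -0.7 -0.8]
 -> turn [-0.022 -0.01  -0.001] shift cm [29.74  0.24  3.03]
```

```bash
python3 -m jog '[[[2.7,-0.1,0.2],[-0.022,-0.01,0],0],[[2.7,-0.1,0.2],[-0.003,0,0],0],[[2.7,-0.1,0.2],[-0.003,0,0],0],[[2.7,-0.1,0.2],[-0.003,0,0],0],[[2.7,-0.1,0.2],[-0.003,0,0],0],[[2.7,-0.1,0.2],[-0.003,0,0],0],[[2.7,-0.1,0.2],[-0.003,0,0],0],[[2.7,-0.1,0.2],[-0.003,0,0],0],[[2.7,-0.1,0.2],[-0.003,0,0],0],[[2.0,0,0.2],[0,0,0],0],[[0,0,0],[0,0,0],0],[[0,0,0],[0,0,0],0]]'; python3 - <<'E'
from h import *
go(.5953,.2948,.12,-8.4)
E
```

```text
time_s: 25.58
eef_pos: [0.5926, 0.2673, 0.1546]
eef_rot: [-0.532, 0.538, 0.46, -0.464]
wrist_force: [0.4, -0.3, -0.5]
opening: 0.187
at [592.6 267.3 154.6] h -8.4 open 15.9 mm t 25.6 F [ 0.4 -0.3 -0.5]
 -> turn [ 0.002  0.    -0.01 ] shift cm [2.77 3.46 0.13]
```

```bash
python3 -m jog '[[[1.3,1,0.1],[0,0,-0.01],0],[[1.3,1.2,0],[0,0,0],0],[[0,1.5,0],[0,0,0],0],[[0,0.8,0],[0,0,0],0],[[0,0,0],[0,0,0],0],[[0,0,0],[0,0,0],0],[[0,0,0],[0,0,0],0]]'; python3 - <<'E'
from h import *
go(.5953,.2948,.10,-8.4)
c=imaging.camera('wrist');p,R,o=pose()
cv2.imwrite('pics/w7.png',cv2.resize(c['frame'][150:390,160:480,::-1],None,fx=2.4,fy=2.4,interpolation=cv2.INTER_CUBIC))
tops(c,'green',p[2]+.022,.006); tops(c,'yellow',.048,.004)
E
```

```text
time_s: 26.17
eef_pos: [0.5946, 0.2893, 0.1018]
eef_rot: [0.538, -0.536, -0.459, 0.461]
wrist_force: [-0.3, 0.2, -0.4]
opening: 0.186
at [594.6 289.3 101.8] h -8.8 open 15.8 mm t 26.2 F [-0.3  0.2 -0.4]
 -> turn [-0.004 -0.006 -0.001] shift cm [0.56 0.18 0.01]
green px [320. 285.] n 1421 mean [591.8 289.1 123. ] circ [592.7 289. ] 9.5 rect [593.  288.9] 18.2 16.0 -9.2
yellow px [334. 115.] n 1342 mean [532.6 306.7  46.2] circ [537.6 303. ] 30.4 rect [537.8 302.6] 58.4 25.7 -8.5
yellow px [324. 198.] n 228 mean [579.5 293.5  47.1] circ [586.9 295.9] 18.9 rect [580.2 293.7] 37.8 17.0 -71.6
yellow px [320. 225.] n 427 mean [595.9 288.6  47.7] circ [596.6 287.6] 16.1 rect [597.  289.5] 31.1 21.1 -22.9
yellow px [346. 233.] n 117 mean [603.7 304.1  48. ] circ [604.7 303.9] 5.1 rect [604.1 304.4] 10.2 6.2 48.9
```

View pics/w7.png

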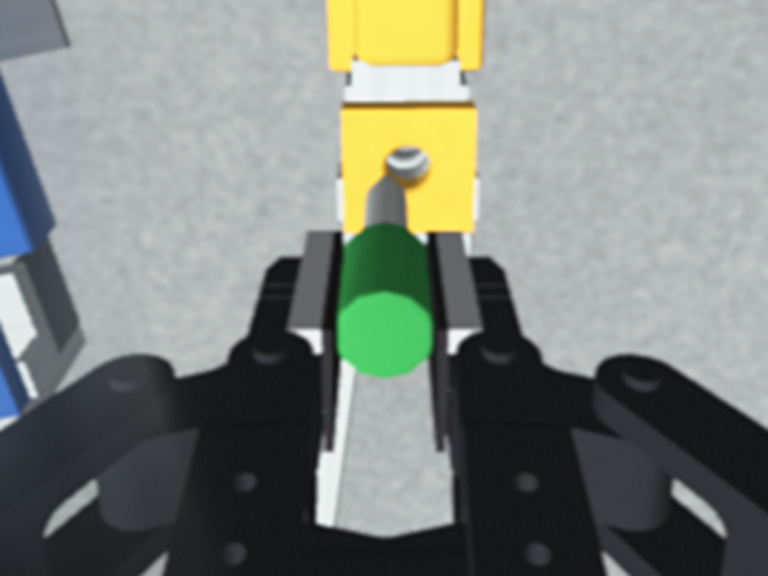

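```bash
python3 -m jog '[[[0.5,0,0],[-0.004,-0.006,0],0],[[0,0,0],[0,0,0],0],[[0,0,0],[0,0,0],0],[[0,0,0],[0,0,0],0]]'; python3 - <<'E'
from h import *
go(.5953,.2948,.0515,-8.4)
c=imaging.camera('wrist');p,R,o=pose()
m=cv2.inRange(cv2.cvtColor(c['frame'],cv2.COLOR_RGB2HSV),COL['yellow'][0],COL['yellow'][1])
k=(255-m)[205:232,300:345]
n,L,s,g=cv2.connectedComponentsWithStats(k)
for i in range(1,n):
    if s[i,4]>40: print(s[i],ray(c,[g[i]+[300,205]],.049)*1e3)
tops(c,'green',p[2]+.022,.006)
E
```

```text
time_s: 26.55
eef_pos: [0.5974, 0.2945, 0.1049]
eef_rot: [-0.534, 0.537, 0.463, -0.46]
wrist_force: [0.1, 0.4, -0.5]
opening: 0.186
at [597.4 294.5 104.9] h -8.5 open 15.8 mm t 26.6 F [ 0.1  0.4 -0.5]
 -> turn [ 0.005 -0.001  0.001] shift cm [0.   5.34 0.22]
[ 0  0 13 14 86] [[588.07748571 286.15031936  49.        ]]
[ 12   0  33  23 474] [[593.20096549 301.05668509  49.        ]]
[12 18 17  9 96] [[602.36566968 293.34602346  49.        ]]
green px [320. 285.] n 1430 mean [594.5 294.3 126.1] circ [597.  294.3] 10.3 rect [595.8 294.1] 17.5 16.0 -8.3
```

```bash
python3 -m jog '[[[0,0.3,0.2],[0.005,0,0],0],[[0,0.4,0],[0,0,0],0],[[0,0.4,0],[0,0,0],0],[[0,0.3,0],[0,0,0],0],[[0,0,0],[0,0,0],0],[[0,0,0],[0,0,0],0]]'; python3 - <<'E'
from h import *
go(.5953,.2948,.0515,-8.4)
E
```

```text
time_s: 27.1
eef_pos: [0.5952, 0.2949, 0.0896]
eef_rot: [0.536, -0.535, -0.462, 0.462]
wrist_force: [-1.1, -0.3, -0.6]
opening: 0.189
at [595.2 294.9  89.6] h -8.4 open 16.1 mm t 27.1 F [-1.1 -0.3 -0.6]
 -> turn [-0.    -0.001  0.001] shift cm [-0.    3.81 -0.01]
```

```bash
python3 -m jog '[[[0,0.5,0],[0,0,0],0],[[0,0.5,0],[0,0,0],0],[[0,0.5,0],[0,0,0],0],[[0,0.4,0],[0,0,0],0],[[0,0,0],[0,0,0],0],[[0,0,0],[0,0,0],0]]'; python3 - <<'E'
from h import *
go(.5953,.2948,.0515,-8.4)
E
```

```text
time_s: 27.6
eef_pos: [0.5947, 0.2947, 0.0678]
eef_rot: [0.536, -0.535, -0.462, 0.462]
wrist_force: [-0.4, -0.7, -0.4]
opening: 0.187
at [594.7 294.7  67.8] h -8.4 open 15.9 mm t 27.6 F [-0.4 -0.7 -0.4]
 -> turn [-0.001 -0.001  0.001] shift cm [ 0.01  1.63 -0.06]
```

```bash
python3 -m jog '[[[0,0.4,0],[0,0,0],0],[[0,0.4,0],[0,0,0],0],[[0,0.3,0],[0,0,0],0],[[0,0,0],[0,0,0],0],[[0,0,0],[0,0,0],0],[[0,0,0],[0,0,0],0]]'; python3 - <<'E'
from h import *
go(.5953,.2948,.0544,-8.4)
E
```

```text
time_s: 28.1
eef_pos: [0.5949, 0.2947, 0.0556]
eef_rot: [0.536, -0.535, -0.462, 0.462]
wrist_force: [0.1, -0.6, -0.3]
opening: 0.186
at [594.9 294.7  55.6] h -8.4 open 15.8 mm t 28.1 F [ 0.1 -0.6 -0.3]
 -> turn [-0.001 -0.001  0.001] shift cm [ 0.01  0.12 -0.04]
```

Home to within 1 mm. Releasing it, then going for the blue link.

```bash
python3 -m jog '[[[0,0.05,0],[0,0,0],0],[[0,0,0],[0,0,0],2.2],[[0,0,0],[0,0,0],3],[[0,0,0],[0,0,0],4],[[0,0,0],[0,0,0],4],[[0,0,0],[0,0,0],4]]'; python3 -m jog '[[[0,-1,0],[0,0,0],4],[[0,-1.5,0],[0,0,0],4],[[0,-2,0],[0,0,0],4],[[0,-2.5,0],[0,0,0],4],[[0,-2.5,0],[0,0,0],4],[[0,-1,0],[0,0,0],4],[[0,0,0],[0,0,0],4],[[0,0,0],[0,0,0],4]]';python3 - <<'E'
from h import *
c=imaging.camera('wrist'); tops(c,'green',.076,.008); tops(c,'yellow',.048,.004)
t=imaging.camera('top')
for A,q in blobs(t,'blue',100,(180,100,480,290)): print(A,q.mean(0).round(1),*rect(ray(t,q,.028)))
go(.479,-.337,.17,-18.7)
E
```

```text
time_s: 28.6
eef_pos: [0.5959, 0.295, 0.0565]
eef_rot: [0.536, -0.535, -0.463, 0.461]
wrist_force: [-0.1, 0.3, -0.5]
opening: 0.468
time_s: 29.27
eef_pos: [0.5952, 0.2947, 0.1687]
eef_rot: [0.536, -0.535, -0.462, 0.461]
wrist_force: [-0.7, 0.2, -1.0]
opening: 0.468
green px [320. 198.] n 437 mean [592.3 294.7  75.3] circ [593.1 294.5] 8.5 rect [593.2 294.5] 16.6 15.3 -9.2
yellow px [322. 109.] n 1286 mean [532.4 305.3  46.4] circ [537.6 302. ] 30.6 rect [537.8 302.8] 58.2 25.5 -9.3
yellow px [318. 188.] n 573 mean [592.7 293.   47.8] circ [594.1 295. ] 23.2 rect [594.  295.1] 33.8 33.2 -8.2
497.5 [259.6 193.8] [561.8 149.9] 108.7 43.8 1.5
128.5 [425.  224.3] [ 478.6 -337.6] 56.9 23.3 -18.6
109.5 [256.9 167.4] [638.3 159.1] 32.7 29.3 1.4
at [594.6 294.5 167.4] h -8.4 open 40.1 mm t 29.4 F [0.1 0.9 0. ]
 -> turn [-0.001  0.179  0.   ] shift cm [-63.53  -0.26  -9.3 ]
```

```bash
python3 -m jog '[[[-2.9,-0.1,-0.4],[0,0.06,0],5],[[-2.9,-0.1,-0.4],[0,0.06,0],5],[[-2.9,-0.1,-0.5],[0,0.06,0],5],[[-2.9,-0.1,-0.5],[0,0,0],5],[[-2.9,-0.1,-0.5],[0,0,0],5],[[-2.9,-0.1,-0.5],[0,0,0],5],[[-2.9,-0.1,-0.5],[0,0,0],5],[[-2.9,-0.1,-0.5],[0,0,0],5],[[-2.9,-0.1,-0.5],[0,0,0],5],[[-2.9,-0.1,-0.5],[0,0,0],5],[[-2.9,-0.1,-0.5],[0,0,0],5],[[0,0,0],[0,0,0],5]]'; python3 - <<'E'
from h import *
go(.479,-.337,.17,-18.7)
E
```

```text
time_s: 30.37
eef_pos: [0.536, -0.0365, 0.1558]
eef_rot: [0.584, -0.567, -0.401, 0.421]
wrist_force: [-0.5, -0.1, 0.1]
opening: 0.585
at [536.  -36.5 155.8] h -18.9 open 49.7 mm t 30.4 F [-0.5 -0.1  0.1]
 -> turn [-0.035 -0.004 -0.009] shift cm [-30.29  -1.42  -4.23]
```

```bash
python3 -m jog '[[[-2.7,-0.2,-0.6],[-0.04,0,-0.009],5],[[-2.7,-0.2,-0.6],[-0.005,0,0],5],[[-2.7,-0.2,-0.6],[-0.005,0,0],5],[[-2.7,-0.2,-0.6],[-0.005,0,0],5],[[-2.7,-0.2,-0.6],[-0.005,0,0],5],[[-2.7,-0.2,-0.6],[-0.005,0,0],5],[[-2.7,-0.2,-0.6],[-0.005,0,0],5],[[-2.7,-0.2,-0.6],[-0.005,0,0],5],[[-2.7,-0.2,-0.6],[-0.005,0,0],5],[[-2.7,-0.2,-0.6],[0,0,0],5],[[0,0,0],[0,0,0],5],[[0,0,0],[0,0,0],5]]'; python3 - <<'E'
from h import *
c=imaging.camera('wrist');cv2.imwrite('pics/w8.png',c['frame'][:,:,::-1])
tops(c,'blue',.028)
go(.479,-.337,.17,-18.7)
E
```

```text
time_s: 31.37
eef_pos: [0.4938, -0.3153, 0.1557]
eef_rot: [-0.573, 0.578, 0.417, -0.404]
wrist_force: [0.1, 0.2, -1.1]
opening: 0.584
blue px [285. 174.] n 2001 mean [ 475.7 -338.    26.7] circ [ 476.6 -338. ] 30.3 rect [ 476.3 -338.6] 57.6 24.6 -20.4
at [ 493.7 -315.1  155.7] h -19.0 open 49.5 mm t 31.4 F [-0.3 -0.9 -0. ]
 -> turn [ 0.017 -0.005  0.01 ] shift cm [-2.54 -1.43  0.69]
```

View pics/w8.png

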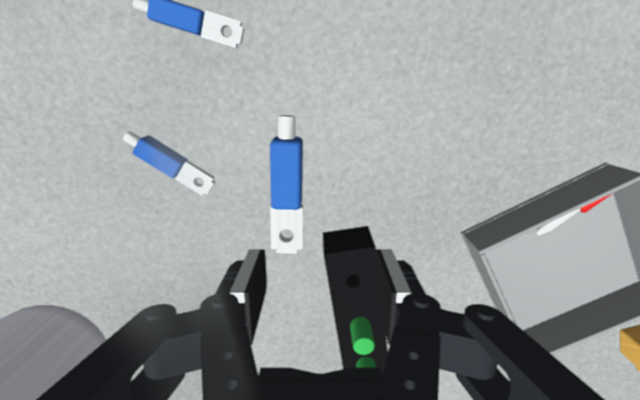

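The target is the largest blue link, at (285,174), measuring 58x25 mm. The decoys at (200,18) and (170,160) are smaller. In the tray on the right, the worn pin lies with its knob at (596,204).

```bash
python3 -m jog '[[[-1.3,0.5,0.5],[0.017,0.018,0.01],5],[[-1.2,1.5,0.5],[0,0,0],5],[[0,2,0],[0,0,0],5],[[0,2,0],[0,0,0],5],[[0,2,0],[0,0,0],5],[[0,1.5,0],[0,0,0],5],[[0,0,0],[0,0,0],5],[[0,0,0],[0,0,0],5],[[0,0,0],[0,0,0],5]]'; python3 - <<'E'
from h import *
go(.4763,-.3384,.004,-20.0)
E
```

```text
time_s: 32.17
eef_pos: [0.4725, -0.3282, 0.0515]
eef_rot: [0.583, -0.574, -0.404, 0.409]
wrist_force: [0.2, -0.5, -0.2]
opening: 0.587
at [ 472.5 -328.2   51.5] h -19.8 open 49.9 mm t 32.2 F [ 0.2 -0.5 -0.2]
 -> turn [-0.014  0.003 -0.   ] shift cm [-0.83  4.75 -0.71]
```

```bash
python3 -m jog '[[[-0.7,0.3,-0.6],[-0.014,0.003,0],5],[[0,0,0],[0,0,0],5],[[0,1.0,0],[0,0,0],5],[[0,0.8,0],[0,0,0],5],[[0,0,0],[0,0,0],5],[[0,0,0],[0,0,0],5]]'; python3 - <<'E'
from h import *
go(.4763,-.3384,.004,-20.0)
E
```

```text
time_s: 32.67
eef_pos: [0.4785, -0.3399, 0.0327]
eef_rot: [-0.576, 0.582, 0.406, -0.405]
wrist_force: [0.5, -0.4, -0.5]
opening: 0.584
at [ 478.5 -339.9   32.7] h -20.0 open 49.7 mm t 32.7 F [ 0.5 -0.4 -0.5]
 -> turn [ 0.008  0.001 -0.004] shift cm [0.06 2.87 0.26]
```

```bash
python3 -m jog '[[[0.05,0.9,0.2],[0.008,0,-0.004],5],[[0,0.8,0],[0,0,0],5],[[0,0.6,0],[0,0,0],5],[[0,0,0],[0,0,0],5],[[0,0,0],[0,0,0],5],[[0,0,0],[0,0,0],5]]'; python3 - <<'E'
from h import *
go(.4763,-.3384,.004,-20.0)
E
```

```text
time_s: 33.17
eef_pos: [0.4761, -0.338, 0.0062]
eef_rot: [0.58, -0.578, -0.406, 0.406]
wrist_force: [0.6, 0.1, -0.1]
opening: 0.584
at [ 476.1 -338.     6.2] h -20.0 open 49.6 mm t 33.2 F [ 0.6  0.1 -0.1]
 -> turn [-0.003  0.001  0.001] shift cm [-0.03  0.22 -0.04]
```

```bash
python3 -m jog '[[[0,0.2,0],[0,0,0],5],[[0,0,0],[0,0,0],2],[[0,0,0],[0,0,0],1],[[0,0,0],[0,0,0],1],[[0,0,0],[0,0,0],1],[[0,0,0],[0,0,0],1],[[0,0,0],[0,0,0],1]]'; python3 -m jog '[[[0,-1,0],[0,0,0],1],[[0,-2,0],[0,0,0],1],[[0,-2,0],[0,0,0],1],[[0,-2,0],[0,0,0],1],[[0,-2,0],[0,0,0],1],[[0,-2,0],[0,0,0],1],[[0,-2,0],[0,0,0],1],[[0,0,0],[0,0,0],1],[[0,0,0],[0,0,0],1]]';python3 - <<'E'
from h import *
c=imaging.camera('wrist');P=cloud(c)
p,R,o=pose();print(p)
tops(c,'blue',p[2]+.025,.006)
h=np.radians(3.5);b=np.array([.634,.157])-.097*np.array([np.cos(h),np.sin(h)])
print(b);go(b[0],b[1],.12,3.5)
E
```

```text
time_s: 33.75
eef_pos: [0.4764, -0.3382, 0.0047]
eef_rot: [0.58, -0.578, -0.406, 0.406]
wrist_force: [-0.2, 0.0, 0.4]
opening: 0.293
time_s: 34.5
eef_pos: [0.4741, -0.3357, 0.1412]
eef_rot: [0.582, -0.576, -0.405, 0.406]
wrist_force: [0.2, 0.5, -4.4]
opening: 0.293
[ 0.47434642 -0.33598965  0.14132221]
blue px [320. 286.] n 7591 mean [ 471.8 -335.7  163.1] circ [ 474.8 -336.7] 30.9 rect [ 474.7 -336.5] 59.6 25.8 -19.8
[0.53718092 0.15107829]
at [ 474.3 -336.   141.3] h -19.9 open 24.7 mm t 34.5 F [ 0.3 -0.7 -1.6]
 -> turn [-0.007 -0.409  0.006] shift cm [48.23  2.13 -9.25]
```

```bash
python3 -m jog '[[[0,0,0],[-0.007,-0.1,0.006],1],[[0,0,0],[0,-0.11,0],1],[[0,0,0],[0,-0.1,0],1],[[0,0,0],[0,-0.1,0],1],[[2.7,0,-0.4],[0,0,0],1],[[2.7,0,-0.4],[0,0,0],1],[[2.7,0,-0.4],[0,0,0],1],[[2.7,0,-0.4],[0,0,0],1],[[2.7,0,-0.4],[0,0,0],1],[[2.7,0,-0.4],[0,0,0],1],[[2.7,0,-0.4],[0,0,0],1],[[2.7,0,-0.4],[0,0,0],1]]'; python3 - <<'E'
from h import *
go(.5372,.1511,.12,3.5)
E
```

```text
time_s: 35.55
eef_pos: [0.4785, -0.1083, 0.1226]
eef_rot: [0.491, -0.471, -0.516, 0.52]
wrist_force: [1.1, -0.7, -2.4]
opening: 0.289
at [ 478.5 -108.3  122.6] h 4.2 open 24.6 mm t 35.5 F [ 1.1 -0.7 -2.4]
 -> turn [-0.024  0.012  0.017] shift cm [25.54  0.26 -7.44]
```

```bash
python3 -m jog '[[[2.7,-0.1,-0.8],[-0.03,0.012,0.017],1],[[2.7,-0.1,-0.8],[-0.005,0,0],1],[[2.7,-0.1,-0.8],[-0.005,0,0],1],[[2.7,-0.1,-0.8],[-0.005,0,0],1],[[2.7,-0.1,-0.8],[-0.005,0,0],1],[[2.7,-0.1,-0.8],[-0.005,0,0],1],[[2.7,0,-0.8],[-0.005,0,0],1],[[2.7,0,-0.8],[0,0,0],1],[[2,0,-0.6],[0,0,0],1],[[0,0,0],[0,0,0],1],[[0,0,0],[0,0,0],1],[[0,0,0],[0,0,0],1]]'; python3 - <<'E'
from h import *
go(.5372,.1511,.07,3.5)
E
```

```text
time_s: 36.55
eef_pos: [0.5196, 0.1511, 0.1106]
eef_rot: [-0.483, 0.483, 0.52, -0.513]
wrist_force: [0.4, -0.3, -2.9]
opening: 0.293
at [519.6 151.1 110.6] h 3.8 open 24.9 mm t 36.5 F [ 0.4 -0.3 -2.9]
 -> turn [0.007 0.005 0.007] shift cm [-0.11  4.06 -1.75]
```

```bash
python3 -m jog '[[[0,0.5,-0.6],[0.007,0.005,0.007],1],[[0,1.3,-0.6],[0,0,0],1],[[0,1.2,0],[0,0,0],1],[[0,0,0],[0,0,0],1],[[0,0,0],[0,0,0],1],[[0,0,0],[0,0,0],1]]'; python3 - <<'E'
from h import *
go(.5372,.1511,.0247,3.5)
c=imaging.camera('wrist');p,R,o=pose()
cv2.imwrite('pics/w9.png',c['frame'][:,:,::-1])
tops(c,'blue',p[2]+.025,.006);tops(c,'blue',.0195);
E
```

```text
time_s: 37.05
eef_pos: [0.5283, 0.1466, 0.0758]
eef_rot: [0.488, -0.484, -0.511, 0.516]
wrist_force: [0.4, -0.0, -2.7]
opening: 0.293
at [528.3 146.6  75.8] h 3.2 open 24.9 mm t 37.0 F [ 0.4 -0.  -2.7]
 -> turn [-0.008 -0.006 -0.001] shift cm [ 0.4   5.11 -0.92]
blue px [320. 286.] n 7576 mean [526.1 146.   97.8] circ [528.8 146.9] 30.7 rect [528.9 146.1] 59.6 25.6 2.7
blue px [297. 196.] n 276 mean [512.4 130.9  18.7] circ [514.2 131.2] 9.1 rect [514.1 130.9] 17.1 7.0 2.4
blue px [352. 207.] n 939 mean [517.8 165.4  18.8] circ [523.7 164.4] 21.3 rect [523.6 164.5] 40.8 14.6 4.2
```

View pics/w9.png

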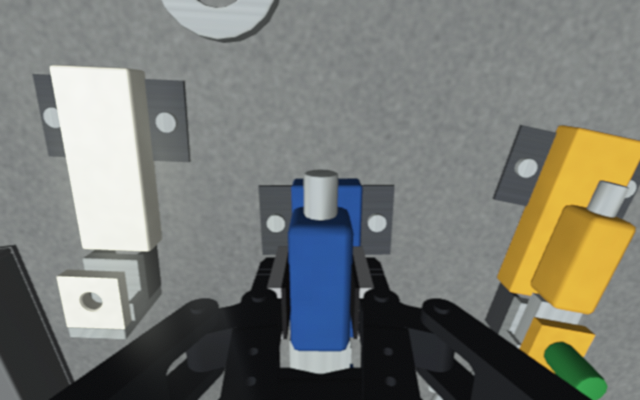

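The blue link is over the blue deck at (320,290). The deck's near end spans about u=293–361, so the link has to shift slightly right; I'll measure the deck edges.

```bash
python3 -m jog '[[[0.35,0,-0.9],[-0.008,-0.006,0],1],[[0,0,0],[0,0,0],1],[[0,0,0],[0,0,0],1],[[0,0,0],[0,0,0],1]]';python3 - <<'E'
from h import *
c=imaging.camera('wrist')
m=mask(c,*COL['blue'])
for v in range(150,206,5):
    u=np.where(m[v,240:400])[0]+240
    if len(u)>20:
        a=ray(c,[[u[0],v],[u[-1],v]],.02)*1e3; print(v,u[0],u[-1],a[:,:2].round(1).tolist(),a[:,:2].mean(0).round(1), round(np.linalg.norm(a[0]-a[1]),1))
go(.5372,.1511,.0247,3.5)
p,R,o=pose();tops(c,'blue',p[2]+.025,.006)
E
```

```text
time_s: 37.43
eef_pos: [0.5394, 0.1507, 0.078]
eef_rot: [-0.483, 0.486, 0.516, -0.514]
wrist_force: [-0.8, -0.2, -2.6]
opening: 0.293
165 287 354 [[505.5, 128.5], [503.1, 168.6]] [504.3 148.6] 40.1
170 285 356 [[508.7, 127.4], [506.1, 170.1]] [507.4 148.7] 42.7
175 285 356 [[511.8, 127.5], [509.1, 170.3]] [510.5 148.9] 42.9
180 286 356 [[514.9, 128.2], [512.3, 170.6]] [513.6 149.4] 42.5
185 286 356 [[518.0, 128.3], [515.4, 170.9]] [516.7 149.6] 42.7
190 286 355 [[521.2, 128.4], [518.6, 170.6]] [519.9 149.5] 42.3
195 286 355 [[524.4, 128.5], [521.8, 170.9]] [523.1 149.7] 42.5
200 286 355 [[527.7, 128.6], [525.1, 171.2]] [526.4 149.9] 42.7
205 286 355 [[530.9, 128.7], [528.3, 171.5]] [529.6 150.1] 42.9
at [539.3 150.8  78. ] h 3.5 open 24.7 mm t 37.5 F [ 1.1 -0.4 -2.8]
 -> turn [ 0.005  0.    -0.001] shift cm [0.05 5.33 0.21]
blue px [320. 286.] n 7575 mean [536.9 150.2  99.9] circ [539.6 149.8] 30.8 rect [539.6 150.2] 58.9 25.5 3.0
```

```bash
python3 -m jog '[[[0.03,1,0.2],[0.005,0,0],1],[[0,1.5,0],[0,0,0],1],[[0,1.2,0],[0,0,0],1],[[0,0.8,0],[0,0,0],1],[[0,0,0],[0,0,0],1],[[0,0,0],[0,0,0],1],[[0,0,0],[0,0,0],1]]'; python3 - <<'E'
from h import *
go(.5372,.1509,.0255,3.5)
E
```

```text
time_s: 38.07
eef_pos: [0.5363, 0.1512, 0.029]
eef_rot: [0.484, -0.484, -0.514, 0.516]
wrist_force: [0.0, -0.6, -2.8]
opening: 0.292
at [536.3 151.2  29. ] h 3.6 open 24.9 mm t 38.1 F [ 0.  -0.6 -2.8]
 -> turn [-0.002  0.001 -0.001] shift cm [-0.03  0.35 -0.09]
```

```bash
python3 -m jog '[[[-0.03,0.3,0],[0,0,0],1],[[0,0,0],[0,0,0],1],[[0,0,-0.6],[0,0,0],1],[[0,0,-0.6],[0,0,0],1],[[0,0,-0.6],[0,0,0],1],[[0,0,-0.6],[0,0,0],1],[[0,0,0],[0,0,0],1],[[0,0,0],[0,0,0],1]]'; python3 - <<'E'
from h import *
go(.5766,.1535,.0250,3.5)
E
```

```text
time_s: 38.73
eef_pos: [0.5635, 0.1526, 0.0267]
eef_rot: [0.484, -0.484, -0.515, 0.516]
wrist_force: [-0.1, 0.5, -3.5]
opening: 0.292
at [563.5 152.6  26.7] h 3.6 open 24.9 mm t 38.7 F [-0.1  0.5 -3.5]
 -> turn [-0.001  0.001 -0.001] shift cm [ 0.01  0.17 -1.31]
```

```bash
python3 -m jog '[[[0,0.05,-0.45],[0,0,0],1],[[0,0.05,-0.4],[0,0,0],1],[[0,0,-0.3],[0,0,0],1],[[0,0,0],[0,0,0],1],[[0,0.05,0],[0,0,0],1],[[0,0,0],[0,0,0],1]]'; python3 - <<'E'
from h import *
go(.5766,.1535,.0250,3.5)
E
```

```text
time_s: 39.23
eef_pos: [0.5773, 0.1534, 0.0259]
eef_rot: [0.484, -0.485, -0.515, 0.516]
wrist_force: [0.2, 0.4, -2.4]
opening: 0.293
at [577.3 153.4  25.9] h 3.6 open 24.9 mm t 39.2 F [ 0.2  0.4 -2.4]
 -> turn [ 0.     0.001 -0.001] shift cm [0.01 0.09 0.07]
```

Within 1 mm. Releasing, rising and checking.

```bash
python3 -m jog '[[[0,0.08,0.05],[0,0,0],1],[[0,0,0],[0,0,0],2.8],[[0,0,0],[0,0,0],3.2],[[0,0,0],[0,0,0],3.6],[[0,0,0],[0,0,0],4],[[0,0,0],[0,0,0],4]]'; python3 -m jog '[[[0,-1,0],[0,0,0],4.5],[[0,-1.5,0],[0,0,0],5],[[0,-2,0],[0,0,0],5],[[0,-2.5,0],[0,0,0],5],[[0,-2.5,0],[0,0,0],5],[[0,-2.5,0],[0,0,0],5],[[0,-1,0],[0,0,0],5],[[0,0,0],[0,0,0],5],[[0,0,0],[0,0,0],5]]';python3 - <<'E'
from h import *
c=imaging.camera('wrist')
tops(c,'blue',.048,.004); tops(c,'green',.076,.006)
go(.623,-.321,.17,-10.3)
E
```

```text
time_s: 39.73
eef_pos: [0.5787, 0.1535, 0.0271]
eef_rot: [-0.483, 0.486, 0.516, -0.514]
wrist_force: [0.0, -0.2, 0.4]
opening: 0.47
time_s: 40.48
eef_pos: [0.5778, 0.1537, 0.1672]
eef_rot: [-0.482, 0.486, 0.517, -0.514]
wrist_force: [0.1, -0.3, -0.2]
opening: 0.585
blue px [319. 188.] n 2096 mean [575.9 152.6  46.7] circ [577.2 152.4] 30.4 rect [577.2 153. ] 57.7 25.4 2.7
blue px [320. 254.] n 1321 mean [634.  156.4  47.8] circ [634.7 156.6] 22.9 rect [634.8 156.4] 34.4 33.4 3.1
green px [505. 232.] n 455 mean [592.7 292.4  75.2] circ [593.9 293.4] 8.7 rect [593.7 293.5] 17.2 16.1 51.0
at [577.7 153.7 166.8] h 3.6 open 49.8 mm t 40.5 F [-0.1 -0.  -0. ]
 -> turn [ 0.007  0.242 -0.001] shift cm [-45.89  -0.32 -12.95]
```

```bash
python3 -m jog '[[[0,0,0],[0.007,0.12,0],5],[[0,0,0],[0,0.12,0],5],[[-2.7,-0.1,-0.9],[0,0,0],5],[[-2.7,-0.1,-0.9],[0,0,0],5],[[-2.7,-0.1,-0.9],[0,0,0],5],[[-2.7,-0.1,-0.9],[0,0,0],5],[[-2.7,-0.1,-0.9],[0,0,0],5],[[-2.7,-0.1,-0.9],[0,0,0],5],[[-2.7,-0.1,-0.9],[0,0,0],5],[[-2.7,-0.1,-0.9],[0,0,0],5],[[-2.7,-0.1,-0.9],[0,0,0],5],[[0,0,0],[0,0,0],5]]'; python3 - <<'E'
from h import *
go(.6,-.320,.17,-10.3)
E
```

```text
time_s: 41.53
eef_pos: [0.5997, -0.1073, 0.1495]
eef_rot: [0.554, -0.534, -0.442, 0.46]
wrist_force: [-0.1, -0.4, 0.3]
opening: 0.582
at [ 599.7 -107.3  149.5] h -10.6 open 49.5 mm t 41.5 F [-0.1 -0.4  0.3]
 -> turn [-0.038 -0.006 -0.001] shift cm [-20.92  -2.05  -3.83]
```

```bash
python3 -m jog '[[[0,-0.3,0],[-0.038,-0.006,0],5],[[-2.6,-0.3,-0.7],[-0.005,0,0],5],[[-2.6,-0.3,-0.7],[-0.005,0,0],5],[[-2.6,-0.3,-0.7],[-0.005,0,0],5],[[-2.6,-0.3,-0.7],[-0.005,0,0],5],[[-2.6,-0.3,-0.7],[-0.005,0,0],5],[[-2.6,-0.3,-0.7],[-0.005,0,0],5],[[-2.6,-0.3,-0.7],[0,0,0],5],[[-1.5,0,0],[0,0,0],5],[[0,0,0],[0,0,0],5],[[0,0,0],[0,0,0],5]]'; python3 - <<'E'
from h import *
c=imaging.camera('wrist'); tops(c,'green',.072,.005)
go(.6232,-.3217,.10,-10.3)
E
```

```text
time_s: 42.45
eef_pos: [0.6018, -0.3103, 0.1482]
eef_rot: [0.547, -0.539, -0.456, 0.449]
wrist_force: [-0.0, -0.2, 0.4]
opening: 0.584
green px [308. 240.] n 468 mean [ 622.8 -321.7   70.6] circ [ 623.7 -321.9] 8.9 rect [ 623.3 -321.8] 17.0 16.9 37.8
green px [309. 295.] n 416 mean [ 666.8 -329.6   70.5] circ [ 667.7 -330.1] 9.2 rect [ 667.8 -329.6] 17.3 17.2 -69.1
at [ 601.5 -309.8  147.9] h -10.4 open 49.8 mm t 42.5 F [-0.7  0.3 -0.8]
 -> turn [-0.003 -0.001  0.014] shift cm [-0.78  4.79 -2.35]
```

```bash
python3 -m jog '[[[-0.4,0,-1.2],[-0.003,0,0.014],5],[[-0.3,1.5,-1.1],[0,0,0],4],[[0,1.5,0],[0,0,0],4],[[0,1.5,0],[0,0,0],4],[[0,0,0],[0,0,0],4],[[0,0,0],[0,0,0],4],[[0,0,0],[0,0,0],4]]'; python3 - <<'E'
from h import *
go(.6232,-.3218,.048,-10.3)
E
```

```text
time_s: 43.08
eef_pos: [0.6219, -0.3082, 0.0969]
eef_rot: [0.544, -0.538, -0.455, 0.456]
wrist_force: [-0.2, 0.2, 0.3]
opening: 0.469
at [ 621.9 -308.2   96.9] h -9.8 open 39.9 mm t 43.1 F [-0.2  0.2  0.3]
 -> turn [-0.008  0.008  0.006] shift cm [-1.31  4.89 -0.37]
```

```bash
python3 -m jog '[[[-1.2,0,-0.3],[-0.008,0.008,0.006],4],[[0,0,0],[0,0,0],4],[[0,1,0],[0,0,0],4],[[0,0.8,0],[0,0,0],4],[[0,0,0],[0,0,0],4],[[0,0,0],[0,0,0],4]]'; python3 - <<'E'
from h import *
go(.6232,-.3218,.048,-10.3)
E
```

```text
time_s: 43.58
eef_pos: [0.6239, -0.3224, 0.0806]
eef_rot: [-0.541, 0.545, 0.453, -0.453]
wrist_force: [0.9, 0.0, -0.4]
opening: 0.468
at [ 623.9 -322.4   80.6] h -10.4 open 39.7 mm t 43.6 F [ 0.9  0.  -0.4]
 -> turn [ 0.005 -0.001 -0.003] shift cm [0.05 3.26 0.08]
```

```bash
python3 -m jog '[[[0.04,1,0.05],[0.005,0,-0.003],4],[[0,1,0],[0,0,0],4],[[0,0.7,0],[0,0,0],4],[[0,0.3,0],[0,0,0],4],[[0,0,0],[0,0,0],4],[[0,0,0],[0,0,0],4],[[0,0,0],[0,0,0],4]]'; python3 - <<'E'
from h import *
go(.6232,-.3218,.048,-10.3)
E
```

```text
time_s: 44.17
eef_pos: [0.6226, -0.3213, 0.0455]
eef_rot: [0.544, -0.542, -0.453, 0.453]
wrist_force: [-0.6, -0.0, -0.1]
opening: 0.472
at [ 622.6 -321.3   45.5] h -10.4 open 40.1 mm t 44.2 F [-0.6 -0.  -0.1]
 -> turn [-0.003 -0.001  0.001] shift cm [-0.04 -0.25 -0.07]
```

```bash
python3 -m jog '[[[-0.03,-0.25,-0.05],[0,0,0],4],[[0,0,0],[0,0,0],3],[[0,0,0],[0,0,0],1],[[0,0,0],[0,0,0],0],[[0,0,0],[0,0,0],0],[[0,0,0],[0,0,0],0],[[0,0,0],[0,0,0],0]]'; python3 - <<'E'
from h import *
go(.6232,-.3218,.048,-10.3)
E
python3 -m jog '[[[0,-1,0],[0,0,0],0],[[0,-1.5,0],[0,0,0],0],[[0,-2,0],[0,0,0],0],[[0,-2.5,0],[0,0,0],0],[[0,-2.5,0],[0,0,0],0],[[0,-2,0],[0,0,0],0],[[0,0,0],[0,0,0],0],[[0,0,0],[0,0,0],0]]';  python3 - <<'E'
from h import *
go(.6345,.1567,.16,-8.4)
c=imaging.camera('wrist');p,R,o=pose();print(p)
tops(c,'green',p[2]+.022,.006)
E
```

```text
time_s: 44.75
eef_pos: [0.6242, -0.3223, 0.0504]
eef_rot: [-0.543, 0.543, 0.453, -0.453]
wrist_force: [0.1, 1.0, -1.2]
opening: 0.189
at [ 624.2 -322.3   50.4] h -10.3 open 16.1 mm t 44.8 F [ 0.1  1.  -1.2]
 -> turn [ 0.    -0.001  0.   ] shift cm [0.03 0.24 0.1 ]
time_s: 45.42
eef_pos: [0.6246, -0.3223, 0.1779]
eef_rot: [-0.542, 0.544, 0.453, -0.452]
wrist_force: [-1.3, 0.5, -1.6]
opening: 0.185
at [ 624.6 -322.3  177.9] h -10.3 open 15.7 mm t 45.4 F [-1.3  0.5 -1.6]
 -> turn [ 0.003 -0.034 -0.001] shift cm [47.53  1.79  6.02]
[ 0.62504377 -0.32264236  0.17837571]
green px [320. 288.] n 1385 mean [ 623.  -322.6  198.9] circ [ 623.4 -322.6] 9.5 rect [ 623.8 -322.8] 17.5 16.0 -10.8
```

```bash
python3 -m jog '[[[2.7,0,0.4],[0,0,0],0],[[2.7,0,0.4],[0,0,0],0],[[2.7,0,0.4],[0,0,0],0],[[2.7,0,0.4],[0,0,0],0],[[2.7,0,0.4],[0,0,0],0],[[2.7,0,0.4],[0,0,0],0],[[2.7,0,0.4],[0,0,0],0],[[2.7,0,0.4],[0,0,0],0],[[2.7,0,0.4],[0,0,0],0],[[2.7,0,0.4],[0,0,0],0],[[0,0,0],[0,0,0],0]]'; python3 - <<'E'
from h import *
go(.6355,.1565,.16,-10.3)
E
```

```text
time_s: 46.38
eef_pos: [0.6259, -0.0383, 0.1636]
eef_rot: [0.55, -0.539, -0.448, 0.454]
wrist_force: [-1.7, -0.1, -0.5]
opening: 0.186
at [625.9 -38.3 163.6] h -10.7 open 15.8 mm t 46.4 F [-1.7 -0.1 -0.5]
 -> turn [-0.017 -0.008  0.002] shift cm [19.34  0.36  2.54]
```

```bash
python3 -m jog '[[[2.7,0,0.3],[-0.017,-0.008,0],0],[[2.7,-0.1,0.3],[-0.004,0,0],0],[[2.7,-0.1,0.3],[-0.004,0,0],0],[[2.7,-0.1,0.3],[-0.004,0,0],0],[[2.7,-0.1,0.3],[-0.004,0,0],0],[[2.7,-0.1,0.3],[-0.004,0,0],0],[[2.2,-0.1,0.2],[-0.004,0,0],0],[[0,0,0],[0,0,0],0],[[0,0,0],[0,0,0],0],[[0,0,0],[0,0,0],0]]'; python3 - <<'E'
from h import *
go(.6355,.1565,.105,-10.3)
E
```

```text
time_s: 47.22
eef_pos: [0.632, 0.1528, 0.1564]
eef_rot: [-0.54, 0.545, 0.454, -0.453]
wrist_force: [-0.5, -0.1, 0.3]
opening: 0.186
at [632.  152.8 156.4] h -10.2 open 15.8 mm t 47.2 F [-0.5 -0.1  0.3]
 -> turn [ 0.005  0.002 -0.003] shift cm [ 0.43  5.14 -0.27]
```

```bash
python3 -m jog '[[[0.35,1,-0.2],[0.005,0,-0.003],0],[[0,1.5,0],[0,0,0],0],[[0,1.5,0],[0,0,0],0],[[0,0.6,0],[0,0,0],0],[[0,0,0],[0,0,0],0],[[0,0,0],[0,0,0],0],[[0,0,0],[0,0,0],0]]'; python3 - <<'E'
from h import *
go(.6355,.1565,.0554,-10.3)
c=imaging.camera('wrist');p,R,o=pose();P=cloud(c)
cv2.imwrite('pics/w10.png',cv2.resize(c['frame'][150:390,160:480,::-1],None,fx=2.4,fy=2.4,interpolation=cv2.INTER_CUBIC))
tops(c,'green',p[2]+.022,.006); tops(c,'blue',.048,.004)
E
```

```text
time_s: 47.8
eef_pos: [0.635, 0.1487, 0.1045]
eef_rot: [0.545, -0.544, -0.45, 0.453]
wrist_force: [-0.1, 0.4, -0.5]
opening: 0.184
at [635.  148.7 104.5] h -10.7 open 15.7 mm t 47.8 F [-0.1  0.4 -0.5]
 -> turn [-0.004 -0.007 -0.001] shift cm [0.78 4.91 0.1 ]
green px [320. 288.] n 1397 mean [633.6 148.4 125.5] circ [634.4 148.5] 9.3 rect [634.7 148.1] 17.7 16.0 -10.9
blue px [309. 125.] n 4290 mean [576.4 153.   46.7] circ [577.6 152.9] 30.5 rect [577.6 152.8] 58.6 25.5 3.0
blue px [335. 214.] n 2200 mean [632.6 158.1  47.8] circ [635.2 156.5] 23.3 rect [635.  156.5] 34.5 33.5 3.1
```

View pics/w10.png

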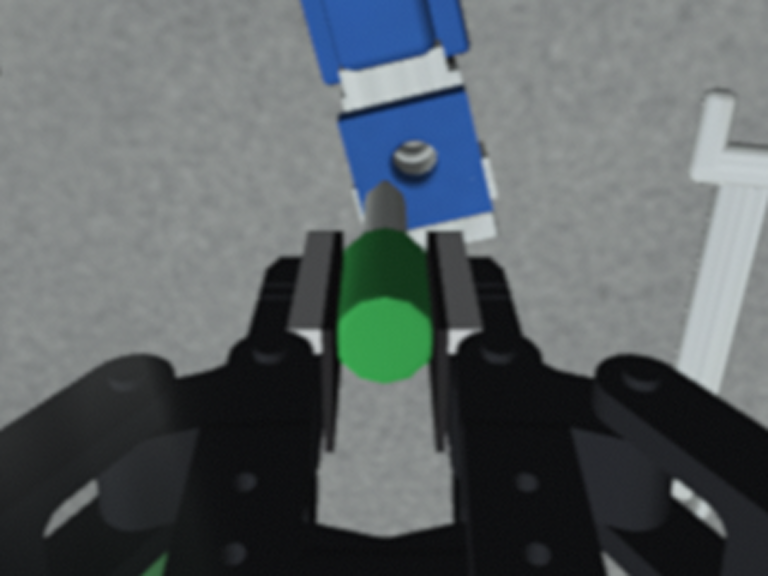

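The pin tip is at crop (385,185) and the bore at (414,158): about 8 mm to the right.

```bash
python3 -m jog '[[[0.75,0,0.1],[-0.004,-0.007,0],0],[[0,0,0],[0,0,0],0],[[0,0,0],[0,0,0],0],[[0,0,0],[0,0,0],0]]'; python3 - <<'E'
from h import *
go(.6356,.1567,.0554,-10.3)
E
```

```text
time_s: 48.18
eef_pos: [0.6374, 0.1572, 0.1076]
eef_rot: [-0.541, 0.544, 0.455, -0.452]
wrist_force: [-0.2, 0.2, -0.6]
opening: 0.183
at [637.4 157.2 107.6] h -10.2 open 15.6 mm t 48.2 F [-0.2  0.2 -0.6]
 -> turn [0.005 0.001 0.   ] shift cm [-0.08  5.22  0.17]
```

```bash
python3 -m jog '[[[-0.07,0.4,0.15],[0.005,0,0],0],[[0,0.5,0],[0,0,0],0],[[0,0.5,0],[0,0,0],0],[[0,0.4,0],[0,0,0],0],[[0,0,0],[0,0,0],0],[[0,0,0],[0,0,0],0]]'; python3 - <<'E'
from h import *
go(.6356,.1567,.0554,-10.3)
E
```

```text
time_s: 48.68
eef_pos: [0.6356, 0.1571, 0.088]
eef_rot: [0.542, -0.542, -0.454, 0.454]
wrist_force: [-0.6, 0.0, -0.9]
opening: 0.184
at [635.6 157.1  88. ] h -10.2 open 15.7 mm t 48.7 F [-0.6  0.  -0.9]
 -> turn [0.    0.002 0.   ] shift cm [-0.04  3.26 -0.  ]
```

```bash
python3 -m jog '[[[-0.03,0.5,0],[0,0,0],0],[[0,0.5,0],[0,0,0],0],[[0,0.5,0],[0,0,0],0],[[0,0.3,0],[0,0,0],0],[[0,0,0],[0,0,0],0],[[0,0,0],[0,0,0],0]]'; python3 - <<'E'
from h import *
go(.6356,.1567,.0554,-10.3)
E
```

```text
time_s: 49.18
eef_pos: [0.6346, 0.1566, 0.0673]
eef_rot: [0.543, -0.542, -0.453, 0.454]
wrist_force: [0.7, 0.1, -0.5]
opening: 0.186
at [634.6 156.6  67.3] h -10.2 open 15.8 mm t 49.2 F [ 0.7  0.1 -0.5]
 -> turn [-0.002  0.001 -0.   ] shift cm [ 0.03  1.19 -0.09]
```

```bash
python3 -m jog '[[[0,0.4,-0.05],[0,0,0],0],[[0,0.4,0],[0,0,0],0],[[0,0.2,0],[0,0,0],0],[[0,0,0],[0,0,0],0],[[0,0,0],[0,0,0],0],[[0,0,0],[0,0,0],0]]'; python3 - <<'E'
from h import *
go(.6356,.1567,.0554,-10.3)
E
```

```text
time_s: 49.68
eef_pos: [0.6352, 0.1565, 0.0564]
eef_rot: [0.543, -0.542, -0.453, 0.454]
wrist_force: [-1.1, 0.1, -0.2]
opening: 0.184
at [635.2 156.5  56.4] h -10.2 open 15.7 mm t 49.7 F [-1.1  0.1 -0.2]
 -> turn [-0.002  0.002 -0.   ] shift cm [ 0.02  0.1  -0.03]
```

```bash
python3 -m jog '[[[0,0.05,0],[0,0,0],0],[[0,0,0],[0,0,0],2.2],[[0,0,0],[0,0,0],3],[[0,0,0],[0,0,0],4],[[0,0,0],[0,0,0],4],[[0,0,0],[0,0,0],4]]'; python3 -m jog '[[[0,-1,0],[0,0,0],4],[[0,-1.5,0],[0,0,0],4],[[0,-2,0],[0,0,0],4],[[0,-2.5,0],[0,0,0],4],[[0,-2.5,0],[0,0,0],4],[[0,-2.5,0.5],[0,0,0],4],[[0,-2,2],[0,0,0],4],[[0,0,2.5],[0,0,0],4],[[0,0,2.5],[0,0,0],4],[[0,0,1],[0,0,0],4],[[0,0,0],[0,0,0],4],[[0,0,0],[0,0,0],4]]';python3 - <<'E'
from h import *
c=imaging.camera('wrist'); tops(c,'green',.076,.012); tops(c,'blue',.048,.004); tops(c,'yellow',.048,.004)
t=imaging.camera('side');cv2.imwrite('pics/s2.png',cv2.resize(t['frame'][120:330,220:460,::-1],None,fx=2.8,fy=2.8,interpolation=cv2.INTER_CUBIC))
t2=imaging.camera('top')
for A,q in blobs(t,'red',5): print('side red',A,q.mean(0),ray(t,[q.mean(0)],.012))
for A,q in blobs(t2,'red',5,(180,100,480,290)): print('red',q.mean(0),*rect(ray(t2,q,.012)))
tops(t2,'red',.03,.04,5)
for A,q in blobs(t2,'green',8,(180,100,480,290)): print('gr',q.mean(0),rect(ray(t2,q,.075)))
go(0,0,0)
E
```

```text
time_s: 50.18
eef_pos: [0.6367, 0.1566, 0.0572]
eef_rot: [-0.542, 0.543, 0.454, -0.453]
wrist_force: [0.0, -0.2, 0.2]
opening: 0.467
time_s: 51.18
eef_pos: [0.5524, 0.1717, 0.2133]
eef_rot: [-0.541, 0.545, 0.456, -0.45]
wrist_force: [-0.2, 0.0, 0.7]
opening: 0.47
green px [464. 202.] n 374 mean [591.8 292.4  74.1] circ [593.2 294.2] 9.2 rect [593.2 293.6] 16.9 15.9 29.4
green px [319. 267.] n 302 mean [632.2 156.3  74.1] circ [634.2 156. ] 8.6 rect [633.8 155.9] 16.2 16.1 -30.5
blue px [305. 202.] n 1461 mean [575.6 153.   46.7] circ [576.7 153. ] 30.0 rect [576.9 152.8] 58.2 25.7 2.9
blue px [320. 252.] n 658 mean [629.9 158.   47.8] circ [635.1 156.6] 23.2 rect [634.5 156.6] 34.6 33.0 3.7
yellow px [459. 133.] n 1782 mean [536.3 301.6  46.7] circ [537.4 302. ] 30.3 rect [537.3 301.8] 58.8 25.5 -8.4
yellow px [451. 191.] n 800 mean [589.7 291.2  47.8] circ [593.4 294. ] 23.1 rect [593.9 294.5] 35.0 33.8 81.6
side red 42.0 [364.70833333 158.5       ] [[0.82428305 0.18386812 0.012     ]]
side red 6.0 [345.         234.16666667] [[ 0.59475718 -0.08783197  0.012     ]]
red [284.375 125.   ] [770.4  83.6] 24.4 24.0 1.1
red [341.71428571 186.80952381] [586.6 -92.4] 25.5 14.7 -62.5
red px [342. 187.] n 49 mean [586.2 -91.9  18.9] circ [586.  -91.7] 13.8 rect [586.3 -91.5] 25.7 16.0 -67.1
gr [256.33333333 166.66666667] (array([635.1, 153.8]), 14.2, 14.0, 1.4)
gr [426.29411765 157.94117647] (array([ 666.6, -326.2]), 17.3, 14.3, -88.9)
at [552.9 171.3 212.3] h -10.3 open 40.0 mm t 51.3 F [-0.7 -0.8  0.3]
 -> turn [0.009 0.    0.003] shift cm [-26.76  21.23  51.33]
```

View pics/s2.png

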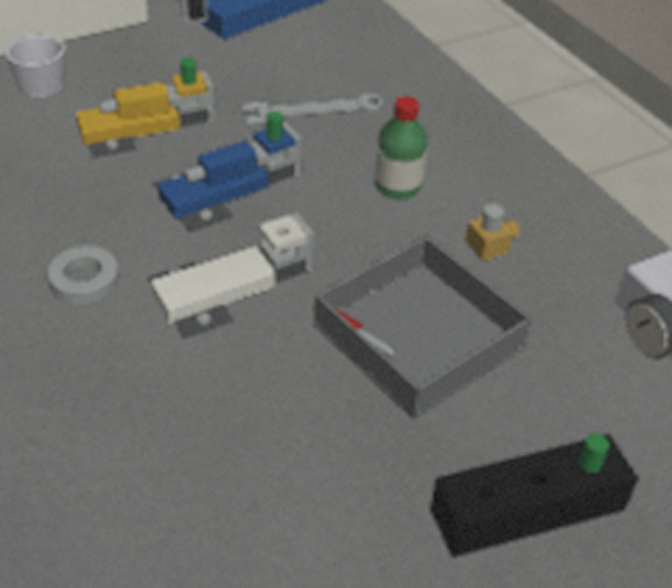

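The side view shows both green pins home, at crop (188,72) and (275,127). The third stands in the rack at (594,453), and the worn pin lies in the tray at (350,320). Nothing else on the bench looks disturbed.

```bash
python3 -c "
from bench import ctrl; print(ctrl.hand_in())"
```

```text
the job is handed in; nothing more can be done
None
```

The job is done and handed in at about 51 s of robot time; the interface gives no verdict.

- **Worn pin:** only the yellow clevis had one. It now lies in the scrap tray, its knob about 52 and 43 mm from the tray centre along the two sides (limit 66 mm).
- **Links:** yellow and the largest blue (two smaller blue look-alikes left alone) are in their clevises. There was no white link, so the white clevis stays empty. The blue link was knocked aside during the run, so I measured it again before picking it up.
- **Pins:** a green pin is fully home in each of the yellow and blue clevises, and the third still stands in the rack.

**Last checks:** each eye is about 1 mm from its bore, inside the 5 mm limit. Both knob tops read the same height in the last wrist view, about 3 mm below nominal. Other surfaces also read low, so I take that as camera bias. The top camera put the blue heading at about 1.5° and the wrist camera at about 3.5°; I used the wrist value and the link slid in with no noticeable contact force. In the last side view the bystanders looked undisturbed; I did not measure their positions again.

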